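# Tighten the score rail's pedestal in cross order

### The job

Take the socket wrench and tighten the four square-headed bolts of the score rail's pedestal clockwise, crosswise (after each bolt, the one straight opposite) and in two passes: first about 30 degrees on every bolt, then round again until each comes up solid. Press gently and stop as soon as a bolt goes solid, or its insert tears round in the wood; turn the bolts with the wrench only, stand it back upright on the middle of its cork coaster when done, and leave everything else alone.

Things in the scene. Friction and masses are not known exactly. Their poses are not given: they have to be found in the camera images.
- pedestal: Fixed iron rail pedestal: round flange 140 mm across, 12 mm thick; 22 mm post in its middle, knob top 46 mm above the shelf; 10 mm brass rail at 34 mm height running 300 mm along its own -y to a small foot. Origin: centre of the flange's underside; z up. Four bolts at 44 mm from the middle: a at (+x,+y), b (-x,+y), c (-x,-y), d (+x,-y), each 31.1 mm; a lies across from c, b from d.
- flange: The pedestal's round bolted flange, 140 mm across, 12 mm thick, fixed, with the same origin and axes as the pedestal. It is what the wrench's rim rests on around a bolt.
- wrench: Loose socket wrench, upright, 0.3 kg, 126 mm tall: square steel socket 30 mm wide, 34 mm high, with a square hole 20 mm wide, 20 mm deep, open below; 18 mm shank; green square grip 24 x 24 mm at 70 to 126 mm height. Origin: centre of the bottom rim; z up; x, y square to the faces of hole and grip. On a bolt: play 0.12 rad either way; fully on when its rim meets the flange.
- coaster: Round cork coaster fixed to the shelf, 100 mm across, 4 mm thick, on which the wrench stands at the start. Origin: centre of its underside.
- marker_top (a point): Sliding wooden score marker on the brass rail, 34 x 28 x 34 mm with a red pointer on top, sliding freely along the rail between 120 and 260 mm from the post. The point is the pointer's tip, 79 mm above the shelf. Leave it where it is.
- head_a (a point): Bolt a: middle of the top of its brass square head, 26 mm above the shelf. The head is 18 x 18 mm for 9 mm above the flange, then bevelled to 12 x 12 mm at the top, 14 mm above the flange. The point's x and y axes are square to the head's faces and turn with the bolt; a red line on top runs from the middle along +x.
- bolt_a (a joint): How far bolt a has been screwed up in its threaded insert, rad, growing clockwise seen from above. Starts at 0 to 0.15; turns with a drag of 0.15 to 0.25 N m; stays where left; comes up solid at a hard stop between 0.9 and 1.25, different for each bolt and not shown: feel the torque rise past 0.35 N m.
- insert_a (a joint): Turn of the brass threaded insert under bolt a in the shelf's wood, rad, clockwise from above; 0 as built. It holds up to 0.85 N m on the bolt; beyond that it tears round and is ruined.
- head_b (a point): Bolt b: middle of the top of its brass square head, 26 mm above the shelf. The head is 18 x 18 mm for 9 mm above the flange, then bevelled to 12 x 12 mm at the top, 14 mm above the flange. The point's x and y axes are square to the head's faces and turn with the bolt; a red line on top runs from the middle along +x.
- bolt_b (a joint): How far bolt b has been screwed up in its threaded insert, rad, growing clockwise seen from above. Starts at 0 to 0.15; turns with a drag of 0.15 to 0.25 N m; stays where left; comes up solid at a hard stop between 0.9 and 1.25, different for each bolt and not shown: feel the torque rise past 0.35 N m.
- insert_b (a joint): Turn of the brass threaded insert under bolt b in the shelf's wood, rad, clockwise from above; 0 as built. It holds up to 0.85 N m on the bolt; beyond that it tears round and is ruined.
- head_c (a point): Bolt c: middle of the top of its brass square head, 26 mm above the shelf. The head is 18 x 18 mm for 9 mm above the flange, then bevelled to 12 x 12 mm at the top, 14 mm above the flange. The point's x and y axes are square to the head's faces and turn with the bolt; a red line on top runs from the middle along +x.
- bolt_c (a joint): How far bolt c has been screwed up in its threaded insert, rad, growing clockwise seen from above. Starts at 0 to 0.15; turns with a drag of 0.15 to 0.25 N m; stays where left; comes up solid at a hard stop between 0.9 and 1.25, different for each bolt and not shown: feel the torque rise past 0.35 N m.
- insert_c (a joint): Turn of the brass threaded insert under bolt c in the shelf's wood, rad, clockwise from above; 0 as built. It holds up to 0.85 N m on the bolt; beyond that it tears round and is ruined.
- head_d (a point): Bolt d: middle of the top of its brass square head, 26 mm above the shelf. The head is 18 x 18 mm for 9 mm above the flange, then bevelled to 12 x 12 mm at the top, 14 mm above the flange. The point's x and y axes are square to the head's faces and turn with the bolt; a red line on top runs from the middle along +x.
- bolt_d (a joint): How far bolt d has been screwed up in its threaded insert, rad, growing clockwise seen from above. Starts at 0 to 0.15; turns with a drag of 0.15 to 0.25 N m; stays where left; comes up solid at a hard stop between 0.9 and 1.25, different for each bolt and not shown: feel the torque rise past 0.35 N m.
- insert_d (a joint): Turn of the brass threaded insert under bolt d in the shelf's wood, rad, clockwise from above; 0 as built. It holds up to 0.85 N m on the bolt; beyond that it tears round and is ruined.
- wallet: Black plastic dart wallet case, 75 x 165 x 30 mm, loose. Origin: underside, at its middle. Leave it alone.
- bowl: White ceramic chalk bowl, 100 mm across, 45 mm high, loose. Origin: underside, at its middle. Leave it alone.
- jug: Small pewter jug, 80 mm wide with a handle at +y, 98 mm high, loose. Origin: underside, at its middle. Leave it alone.
- duster: Board duster with wooden back, 50 x 120 x 40 mm, loose. Origin: underside, at its middle. Leave it alone.
- dart_1: Copper-barrelled dart, red flights, 144 mm long, lying on the shelf along its x, loose. Origin: underside, at its middle. Leave it alone.
- dart_2: Copper-barrelled dart, blue flights, 144 mm long, lying on the shelf along its x, loose. Origin: underside, at its middle. Leave it alone.

How it is judged:
By the outcome, as a careful person would: the job done as asked, in the order asked, and still so for the second after the job is handed in, with the robot touching nothing.
It also fails if it takes over 72 s, if anything falls off the work surface, if the arm or the gripper's body presses on something with over 40 N, if the wrist force passes 120 N, or if a joint passes its speed limit or range.

### The arm

A 7-joint arm with a two-finger parallel gripper is mounted at the origin on the work surface. World frame = base frame: x ahead of the robot, y to its left, z up, the work surface at z = 0. Lengths are in mm, angles in rad, forces in N, time in s.
With the tool pointing down it reaches from about 425 to 875 mm from the base axis. Payload 8.4 kg.
Tool frame: the origin (TCP) lies midway between the tips of the shut fingers; the grasp point (between the pads) lies behind it (robot.grip_depth is the z of the grasp point in the tool frame, in mm); z points along the fingers, y is the line along which they close (so a half turn about z gives the same grasp; the last joint's range is limited). The gripper opens to 85 mm and grips with 20 to 120 N. Pads are 22 mm wide; open, the fingers measure 114 mm over their backs; the gripper's body (76 mm by 85 mm) begins 54 mm behind the grasp point. The pads swing forward as they close: fully open they stand 13 mm farther back than shut.
Start: joints at [-0.099, 0.333, 0.04, 1.465, -0.013, 1.343, -0.059], TCP at [649.972, -0.012, 231.308] pointing down, gripper open.
Joint ranges: [-2.58, 2.58], [-0.38, 2.09], [-1.3, 1.39], [0.25, 2.4], [-1.5, 4.64], [0.08, 2.09], [-2.65, 2.65]. Speed limits (rad/s): [2.22, 2.22, 2.79, 2.79, 3.14, 3.14, 3.14].

### API

Orientations are given as a unit quaternion [w, x, y, z].
In Python, from bench import robot, vision gives the robot as it stands (robot), with the cameras (vision).
- The arm moves only by the shell command python3 drive.py [FORCE], which reads ROWS from standard input. ROWS is a JSON list that holds a single list of rows (three levels of brackets), with 1 to 12 rows, each of 5 numbers: dx, dy, dz in mm, then a turn about the tool's z in rad, then the opening from 0.0 (shut) to 1.0 (fully open); each row shifts and turns the commanded pose from where the row before left it, along the tool's axes as they then stand; what a row does not reach is not made up. A row lasts 1/8 s, in which the tool goes at most 62.5 mm and 0.188 rad, less where a joint would pass 70% of its speed; a pose out of reach is approached as far as the arm can. The fingers move at their own pace and stop on an object; FORCE is the grip in N (left out, the last holds). Time passes only in rows, so rows that do not move let the fingers close. It prints the time, the measured TCP pose, the force, the opening and the grip force at its end. Input that does not fit is refused with a message, and nothing moves.
- robot.observe(): the state, without advancing time (a new reading comes with each control period).
- vision.snapshot(name): name is "scene" or "side" or "wrist"; returns a dict with "frame" (420x560x3 uint8, red, green, blue), "fx", "fy", "cx", "cy" (pixels), "R" (3x3) and "t" (3): a world point X has camera coordinates R X + t. Camera axes: x right, y down, z forward; pixel columns grow to the right and rows downward; lengths in mm; the calibration is good to about 2 mm. The wrist camera is an equidistant fisheye: a pixel r from the principal point sees the ray r / f radians off the axis. A picture is of the moment at which its call begins. There is no depth.
- robot.hand_in(): hands the job in; it is judged then, once.
The state is a dict: "time": time; "q": joint angles; "qd": joint speeds; "tau": joint torques, N m; "ee_pos": TCP position; "orientation": TCP orientation; "force": force on the tool from outside, world axes, zero at the start; "wrist_torque": the same for the moment, N m; "finger_gap": opening from 0.0 (shut) to 1.0 (fully open); "finger_force": force on a finger pad.
Only numpy, scipy, OpenCV 4.12 (cv2) and the standard library are available. Lean on these libraries where they do the work, as an engineer would, in place of code of your own. Each camera call takes 0.05 s, during which the arm holds its last target. There are 200 camera calls.

## Working session

There is one attempt and no reset: what is moved stays moved. The work goes in short steps, Python scripts to look and compute and a shell command to move; the robot and the scene stay as the last step left them, time stands still between calls to the robot, and variables do not carry over. Pictures are saved under pics/ and viewed, at most 12 in all, crops included, and the job is handed in when it is done.

```bash
ls; mkdir -p pics; python3 - <<'E'
from bench import robot, vision
import cv2,numpy as np
ims=[]
for n in ("scene","side","wrist"):
    s=vision.snapshot(n); np.savez(f"{n}0.npz",**s)
    cv2.imwrite(f"pics/{n}0.png",s["frame"][:,:,::-1])
    print(n,s["fx"],s["cx"],s["cy"],np.round(-s["R"].T@s["t"]),np.round(s["R"],2).tolist())
print(robot.observe(),robot.grip_depth)
E
```

```text
bench.py
drive.py
pics
scene 392.46959398410416 281.73138691771595 206.49181868831303 [1316. -124.  595.] [[0.21, 0.98, 0.01], [0.52, -0.11, -0.85], [-0.83, 0.18, -0.53]]
side 384.4296477514571 281.0709009977225 213.26551690010106 [135. 507. 575.] [[-0.76, -0.64, -0.01], [-0.39, 0.47, -0.79], [0.51, -0.6, -0.61]]
wrist 325.19226210127806 281.4884026409183 214.39032053805298 [650.  83. 372.] [[1.0, -0.0, -0.0], [-0.0, -0.95, 0.33], [-0.0, -0.33, -0.95]]
{'time': 0.15, 'q': array([-0.09917892,  0.33374415,  0.03985381,  1.46606407, -0.01339463,
        1.34333192, -0.0584913 ]), 'qd': array([-0.0002196 , -0.000975  ,  0.00135042, -0.00216084,  0.00140724,
       -0.00094188,  0.00202134]), 'tau': array([ 1.83829346e-03, -6.59043789e+01,  1.36682332e+00, -4.05872834e+01,
        1.70135766e-02,  9.73434420e-03, -6.22943548e-05]), 'ee_pos': array([ 6.49633563e+02, -2.49328274e-02,  2.30630189e+02]), 'orientation': array([-4.23459855e-04,  7.07109039e-01,  7.07104233e-01, -4.81133760e-04]), 'force': array([-0.8188805 , -0.18618254, -1.01430057]), 'wrist_torque': array([ 0.0827603 ,  0.01432967, -0.02022871]), 'finger_force': 0.0, 'finger_gap': 0.9991116878336199} -18.700000000000003
```

View pics/scene0.png

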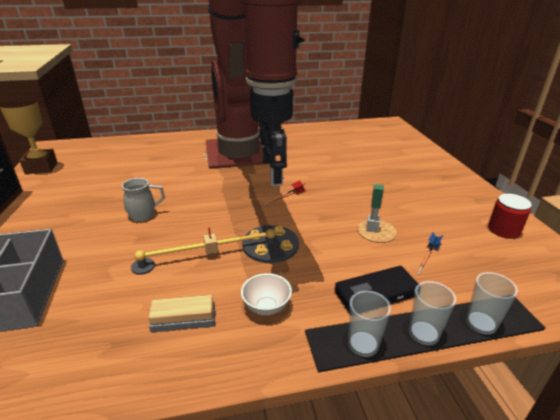

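View pics/side0.png

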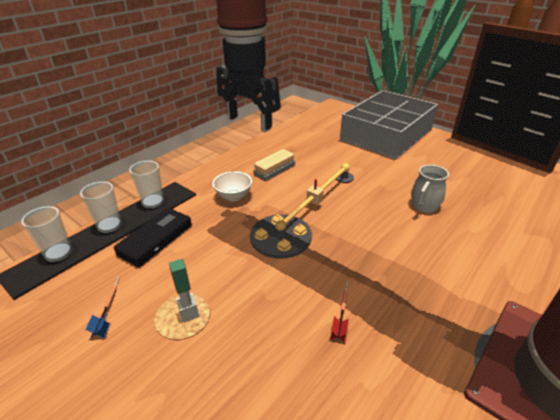

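View pics/wrist0.png

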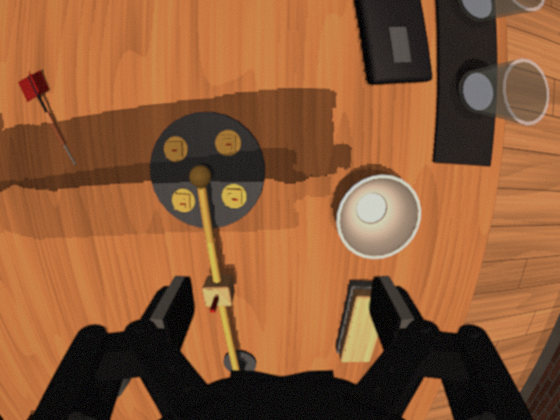

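The scene view shows the flange (270,243), the wrench on its coaster (377,230), and the marker (210,243). The side view shows the wrench base at (187,315), grip top (179,262), and flange (281,237). The wrist view shows the flange (208,170), its bolts at (176,149), (228,143), (234,196), (183,201), and the rail running down.

```bash
cat > h.py <<'E'
import numpy as np, cv2
from scipy.optimize import least_squares
from scipy.spatial.transform import Rotation as Ro
def ray(s,p,wrist):
    x=(p[0]-s["cx"])/s["fx"]; y=(p[1]-s["cy"])/s["fy"]
    if wrist:
        r=np.hypot(x,y); d=np.array([x/r*np.sin(r),y/r*np.sin(r),np.cos(r)]) if r>1e-9 else np.array([0,0,1.])
    else: d=np.array([x,y,1.])
    d=s["R"].T@d; return -s["R"].T@s["t"], d/np.linalg.norm(d)
def atz(s,p,z,wrist=False):
    c,d=ray(s,p,wrist); return c+d*(z-c[2])/d[2]
def tri(obs):
    A=np.zeros((3,3));b=np.zeros(3);L=[]
    for s,p,w in obs:
        c,d=ray(s,p,w);M=np.eye(3)-np.outer(d,d);A+=M;b+=M@c;L.append((M,c))
    X=np.linalg.solve(A,b); return X,[float(np.linalg.norm(M@(X-c))) for M,c in L]
def proj(s,X,w):
    c=s["R"]@np.asarray(X,float)+s["t"]
    if w:
        r=np.hypot(c[0],c[1]);t=np.arctan2(r,c[2]);u=c[:2]/r*t
    else:u=c[:2]/c[2]
    return np.array([s["fx"]*u[0]+s["cx"],s["fy"]*u[1]+s["cy"]])
def load(n): return dict(np.load(n))
E
python3 - <<'E'
from h import *
sc,si,wr=[load(n+"0.npz") for n in("scene","side","wrist")]
print("coaster",tri([(sc,(377,231),0),(si,(183,317),0)]))
print("gripbot?top",tri([(sc,(378,187),0),(si,(179,263),0)]))
print("flange",tri([(sc,(270,243),0),(si,(281,237),0),(wr,(208,169),1)]))
print("flange w z12",atz(wr,(208,169.5),12,1))
for p in [(176,149),(228,143),(234,196),(183,201)]: print("head",atz(wr,p,26,1))
print("knob",atz(wr,(200,176),46,1),"marker",atz(wr,(214,306),79,1), "foot",atz(wr,(240,360),5,1))
# green grip pixels in both
for s in(sc,si):
    f=s["frame"].astype(int);m=(f[...,1]>f[...,0]+25)&(f[...,1]>f[...,2]+5)
    m[:, :]=m; n,l,st,ce=cv2.connectedComponentsWithStats(m.astype(np.uint8))
    for i in range(1,n):
        if st[i,4]>100: print(st[i],ce[i])
E
```

```text
coaster (array([557.23121638, 293.47151986,  -2.11783121]), [1.910893071248471, 1.9108930712484946])
gripbot?top (array([552.22325058, 278.84304975, 128.03656772]), [2.2472590610998266, 2.247259061099976])
flange (array([559.74474236,  12.05194812,   0.94423015]), [1.89809406895248, 1.573114636750755, 2.4026524115704473])
flange w z12 [564.76079616  13.32093018  12.        ]
head [532.40986692  40.22052881  26.        ]
head [591.60968016  44.75411246  26.        ]
head [595.98754679 -14.58773279  26.        ]
head [535.92260174 -19.96405532  26.        ]
knob [563.71099223  13.13267808  46.        ] marker [ 574.08967162 -125.32448553   79.        ] foot [ 584.25277913 -281.65719375    5.        ]
[373 185  10  22 144] [377.13888889 195.10416667]
[ 381    0   27   93 1079] [394.58109361  40.58758109]
[411   0  15  38 285] [416.38245614  12.60350877]
[415   0  32  72 684] [428.96783626  29.40204678]
[428   0  45  79 892] [448.8632287   36.75784753]
[365  39  19  52 323] [374.39628483  67.67182663]
[170 260  19  33 280] [178.67857143 273.01428571]
```

```bash
echo '[[[50,-17,0,0,1],[50,-16,0,0,1],[50,-16,0,0,1],[50,-16,0,0,1],[50,-16,0,0,1],[33,-16,0,0,1],[0,0,0,0,1]]]' | python3 drive.py; python3 - <<'E'
from bench import robot, vision
import cv2,numpy as np
s=vision.snapshot("wrist"); np.savez("wrist1.npz",**s)
cv2.imwrite("pics/wrist1.png",cv2.resize(s["frame"][:,:,::-1],(800,600)))
E
```

```text
time: 1.02
ee_pos: [550.7, 286.9, 231.0]
orientation: [-0.001, 0.705, 0.709, -0.0]
force: [-0.1, -0.2, 0.1]
finger_gap: 1.001
finger_force: 0.0
```

View pics/wrist1.png

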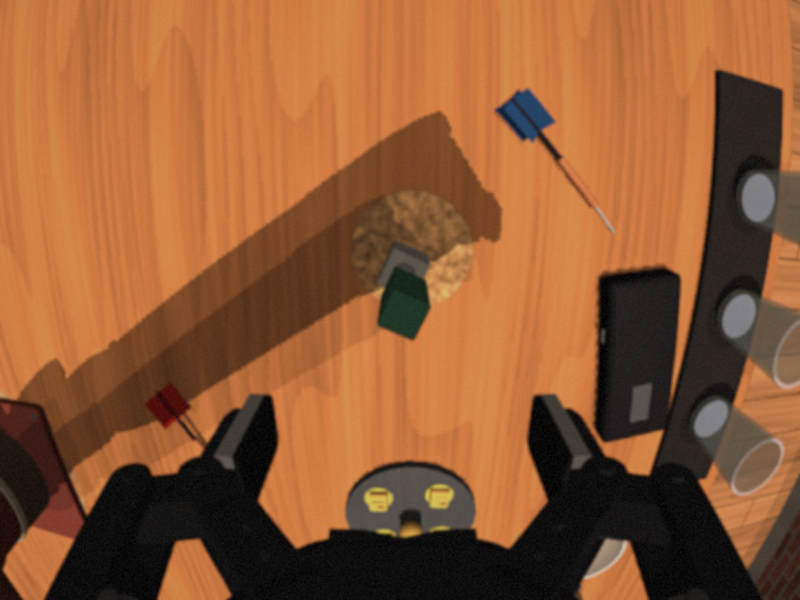

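Wrist view from above the coaster: grip top face around (403,320), socket (403,262), and coaster spanning columns 351–474 and rows 190–305 (800x600 scale). The wrench stands slightly rotated and off-centre towards −y. I'll fit its pose by silhouette.

```bash
cat >> h.py <<'E'
from scipy.optimize import minimize
def green(s):
    f=s["frame"].astype(int);return ((f[...,1]>f[...,0]+8)&(f[...,1]>=f[...,2]-2)).astype(np.uint8)
def boxmask(s,w,x,y,yaw,h,z0,z1,k=4):
    P=[]
    for z in(z0,z1):
        for a,b in((h,h),(h,-h),(-h,-h),(-h,h)):
            c,n=np.cos(yaw),np.sin(yaw);P.append(proj(s,(x+c*a-n*b,y+n*a+c*b,z),w))
    H=cv2.convexHull(np.float32(P)).reshape(-1,2)
    m=np.zeros((420*k,560*k),np.uint8);cv2.fillConvexPoly(m,np.int32(np.round(((H+.5)*k-.5)*16)),1,shift=4)
    return cv2.resize(m.astype(np.float32),(560,420),interpolation=cv2.INTER_AREA)
E
python3 - <<'E'
from h import *
w=load("wrist1.npz");sc=load("scene0.npz");si=load("side0.npz")
def comp(s,seed):
    m=green(s);n,l,st,ce=cv2.connectedComponentsWithStats(m)
    i=min((i for i in range(1,n) if st[i,4]>60),key=lambda i:np.hypot(*(ce[i]-seed)));print(st[i]);return (l==i).astype(np.float32)
M=[(w,1,comp(w,(282,212))),(sc,0,comp(sc,(377,195))),(si,0,comp(si,(179,273)))]
def fit(sel,x0,fz):
    def f(p):
        z=p[3] if fz else 0; return sum(np.abs(boxmask(s,a,p[0],p[1],p[2],12,74+z,130+z)-m).sum()/m.sum() for s,a,m in sel)
    best=None
    for yw in(-.4,0,.4):
        S=np.array([x0[0],x0[1],yw]+([0.] if fz else []));d=len(S)
        r=minimize(f,S,method="Nelder-Mead",options=dict(initial_simplex=np.vstack([S]+[S+np.eye(d)[i]*(5 if i!=2 else .2) for i in range(d)]),maxiter=250))
        if best is None or r.fun<best.fun: best=r
    print(best.x,best.fun)
fit(M[:1],(553,282),False);fit(M[:1],(553,282),True);fit(M,(553,282),True);fit(M[1:],(553,282),True)
k=560/800
L,R,T,B=[np.array(p)*k for p in((351,250),(474,250),(412,190),(412,305))]
def g(p):
    t=np.linspace(0,2*np.pi,200);q=np.array([proj(w,(p[0]+50*np.cos(a),p[1]+50*np.sin(a),4),1) for a in t])
    return [q[:,0].min()-L[0],q[:,0].max()-R[0],q[:,1].min()-T[1],q[:,1].max()-B[1]]
r=least_squares(g,(557,290));print("coaster",r.x,r.fun)
E
```

```text
[ 265  188   35   49 1150]
[372 185  11  23 184]
[169 259  20  35 426]
[ 5.50154492e+02  2.81140248e+02 -1.49336273e-01] 0.20755435526371002
[ 5.50791255e+02  2.69249855e+02 -3.81970907e-01 -3.43602801e+01] 0.0489673912525177
[ 5.50897466e+02  2.81235847e+02 -4.72427477e-01 -2.52419257e+00] 0.9050406217575073
[ 5.50888492e+02  2.81606074e+02 -4.90936498e-01 -1.68355672e+00] 0.6424780488014221
coaster [558.52109919 292.0661988 ] [ 0.07366507 -0.06869741 -1.64484875  1.82607494]
```

```bash
python3 - <<'E'
from h import *
w=load("wrist1.npz"); print(-w["R"].T@w["t"], w["R"].round(3).tolist())
for z in(0,4,38,74,130): print(z,proj(w,(551,281.5,z),1)*800/560)
# socket base in scene/side & wrist: triangulate top centre of grip
s=load("side0.npz");sc=load("scene0.npz");k=.7
print(tri([(s,(179,264),0),(sc,(378,188),0),(w,(401*k,318*k),1)]))
print(tri([(s,(179,264),0),(w,(401*k,318*k),1)]),tri([(sc,(378,188),0),(w,(401*k,318*k),1)]))
# flange centre seen in w0 vs heads here
w0=load("wrist0.npz")
for a,b in(((176,149),(378,499)),((228,143),(440,495))): print(tri([(w0,a,1),(w,(b[0]*k,b[1]*k),1)]))
E
```

```text
[550.40789112 369.5619868  373.03962047] [[1.0, 0.004, -0.002], [0.005, -0.946, 0.324], [-0.001, -0.324, -0.946]]
0 [403.30450632 260.73285089]
4 [403.30638968 261.85815631]
38 [403.32386357 272.44227936]
74 [403.34574306 286.08226848]
130 [403.38906127 314.52995333]
(array([551.19509212, 278.94726201, 125.86129885]), [1.6272723472854647, 3.1600571801100172, 1.8171129856551755])
(array([549.64031004, 278.34420187, 127.68538931]), [0.21894076404804338, 0.21894076404814158]) (array([551.0731313 , 279.82148174, 125.36993606]), [2.423527274467528, 2.4235272744674243])
(array([527.2747348 ,  38.37639969,  13.56577872]), [0.9167646737846026, 0.9167646737847617])
(array([589.59945842,  43.41142283,  13.45766341]), [0.10081750650902349, 0.10081750650922164])
```

```bash
echo '[[[-6,0,0,0.18,1],[0,0,25,0.18,1],[0,0,25,0,1],[0,0,0,0,1]]]' | python3 drive.py; python3 - <<'E'
from bench import robot, vision
import cv2,numpy as np
s=vision.snapshot("wrist"); np.savez("wrist2.npz",**s)
cv2.imwrite("pics/wrist2.png",cv2.resize(s["frame"][100:380,120:440,::-1],(800,700))[:600])
E
```

```text
time: 1.58
ee_pos: [552.5, 274.9, 179.3]
orientation: [0.0, 0.823, 0.568, -0.002]
force: [0.2, -0.1, 0.0]
finger_gap: 1.0
finger_force: 0.0
```

View pics/wrist2.png

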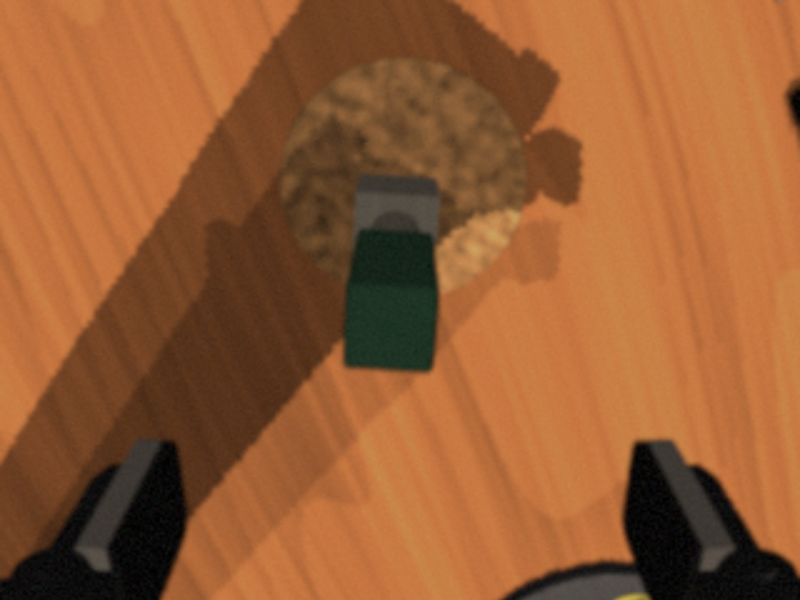

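Aligned well: the top face corners are (352,282), (438,287), (432,370), (346,366), so the residual yaw is about +0.04. The coaster spans columns 280–527 and its top is at row 58.

```bash
python3 - <<'E'
from h import *
w=load("wrist1.npz");v=load("wrist2.npz")
from bench import robot, vision
o=robot.observe();q=o["orientation"];T=Ro.from_quat([q[1],q[2],q[3],q[0]]).as_matrix();print(o["ee_pos"],T.round(3).tolist())
c=lambda p:(p[0]/2.5+120-.3,p[1]/2.5+100-.3)
print(tri([(w,(402*.7,320*.7),1),(v,c((392,326)),1)]))
X=atz(v,c((392,326)),130,1);print(X,"tool delta",T.T@(X-o["ee_pos"]))
for p in((352,282),(438,287),(432,370),(346,366)):print(atz(v,c(p),130,1))
S=atz(v,c((397,228)),38,1);print("socket top?",S)
L,R,To,B=c((280,0))[0],c((527,0))[0],c((0,57))[1],c((0,297))[1]
def g(p):
    t=np.linspace(0,2*np.pi,200);q=np.array([proj(v,(p[0]+50*np.cos(a),p[1]+50*np.sin(a),4),1) for a in t])
    return [q[:,0].min()-L,q[:,0].max()-R,q[:,1].min()-To,q[:,1].max()-B]
r=least_squares(g,(557,290));print("coaster",r.x,r.fun)
E
```

```text
[553.20331608 275.5823748  180.97029012] [[0.353, 0.935, -0.001], [0.935, -0.353, -0.001], [-0.001, -0.001, -1.0]]
(array([550.29677379, 276.9329216 , 121.43893948]), [1.7843235883830424, 1.784323588383107])
[551.83637639 282.00078696 130.        ] tool delta [ 5.59722672 -3.51224054 50.96440163]
[546.77454044 296.51134678 130.        ]
[566.30770668 287.69702078 130.        ]
[557.08343983 266.85551232 130.        ]
[536.65999893 275.7827286  130.        ]
socket top? [552.39150393 282.78106448  38.        ]
coaster [558.08557555 291.58409056] [-0.60259022  0.60021828 -0.77490653  0.92510742]
```

```bash
echo '[[[5.5,-3.5,0,0.04,1],[0,0,30,0,1],[0,0,30,0,1],[0,0,33,0,1],[0,0,0,0,1]]]' | python3 drive.py 40; echo '[[[0,0,0,0,0],[0,0,0,0,0],[0,0,0,0,0],[0,0,0,0,0],[0,0,0,0,0],[0,0,0,0,0]]]' | python3 drive.py 40
```

```text
time: 2.25
ee_pos: [551.1, 282.3, 87.3]
orientation: [0.0, 0.834, 0.552, -0.002]
force: [-0.9, 1.2, 0.7]
finger_gap: 0.999
finger_force: 0.0
time: 3.0
ee_pos: [552.1, 283.7, 89.4]
orientation: [0.0, 0.833, 0.553, 0.001]
force: [-0.9, -0.5, 6.7]
finger_gap: 0.275
finger_force: 40.0
```

```bash
echo '[[[0,0,-25,0,0],[0,0,-30,-0.14,0],[0,0,-28,-0.13,0],[0,0,0,-0.13,0],[-30,4,0,0,0],[-55,4,0,0,0],[-55,4,0,0,0],[-55,0,0,0,0],[-55,0,0,0,0],[-55,0,0,0,0],[-45,0,0,0,0],[0,0,0,0,0]]]' | python3 drive.py; echo '[[[0,0,0,0,0],[0,0,0,0,0]]]' | python3 drive.py ; python3 - <<'E'
from bench import robot, vision
import cv2,numpy as np
s=vision.snapshot("wrist"); np.savez("wrist3.npz",**s)
o=robot.observe();print(o)
cv2.imwrite("pics/wrist3.png",cv2.resize(s["frame"][40:400,40:520,::-1],(800,600)))
E
```

```text
time: 4.5
ee_pos: [562.6, -71.8, 170.7]
orientation: [0.0, 0.71, 0.705, -0.001]
force: [-0.3, 1.0, -2.9]
finger_gap: 0.276
finger_force: 39.7
time: 4.75
ee_pos: [563.6, -65.1, 171.0]
orientation: [-0.0, 0.706, 0.708, -0.0]
force: [0.8, 0.4, -3.9]
finger_gap: 0.277
finger_force: 39.7
{'time': 4.8, 'q': array([-0.02241382,  0.20659316,  0.06784835,  1.75198185, -0.01543296,
        1.18398628,  0.05194678]), 'qd': array([ 0.00137293, -0.00283544,  0.00464174, -0.00350723,  0.00051108,
       -0.00080717,  0.00118414]), 'tau': array([ 3.65710454e-01, -5.62489164e+01,  1.33206423e+00, -4.02190018e+01,
        4.08117974e-02,  1.13479749e-02, -6.93312351e-03]), 'ee_pos': array([563.60505182, -65.17940982, 171.11026163]), 'orientation': array([-3.01622990e-04,  7.06356143e-01,  7.07856559e-01, -1.45891667e-05]), 'force': array([-0.52423398, -0.12118406, -3.69145434]), 'wrist_torque': array([ 0.0325804 , -0.0138873 , -0.04785011]), 'finger_force': 39.711379408836365, 'finger_gap': 0.26739412656836703}
```

View pics/wrist3.png

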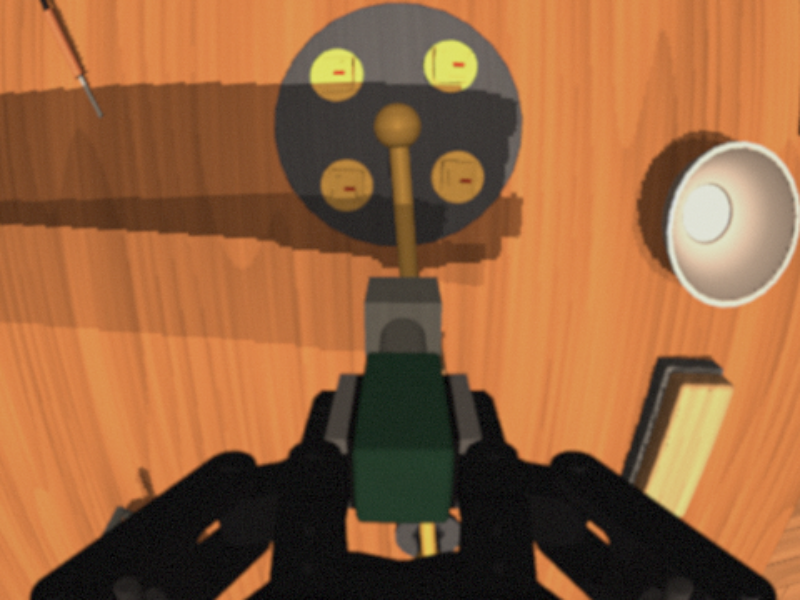

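```bash
python3 - <<'E'
from h import *
v=load("wrist3.npz"); c=lambda p:(p[0]/(5/3)+40-.2,p[1]/(5/3)+40-.2); ic=lambda q:((np.array(q)+.2-40)*5/3).round(1)
L,R,To,B=c((275,0))[0],c((522,0))[0],c((0,2))[1],c((0,247))[1]
def g(p):
    t=np.linspace(0,2*np.pi,300);q=np.array([proj(v,(p[0]+70*np.cos(a),p[1]+70*np.sin(a),12),1) for a in t])
    return [q[:,0].min()-L,q[:,0].max()-R,q[:,1].min()-To,q[:,1].max()-B]
r=least_squares(g,(564,13));print("flange",r.x,r.fun)
P=[(336,74),(451,66),(458,177),(346,185)]
for z in(12,16):
    X=np.array([atz(v,c(p),z,1)[:2] for p in P]);print(z,X.round(1).tolist(),X.mean(0),"yaw",[round(float(np.arctan2(*(X[i]-X[j])[::-1])),3) for i,j in((1,0),(2,3))],np.linalg.norm(X[0]-X[2]))
f=v["frame"].astype(int);hsv=cv2.cvtColor(v["frame"],cv2.COLOR_RGB2HSV)
m=((f[...,0]>f[...,1]*1.7)&(f[...,2]<f[...,0]*.6)).astype(np.uint8)
for p in P:
    x,y=map(int,c(p));a=m[y-13:y+14,x-13:x+14];ys,xs=np.nonzero(a)
    ww=(f[...,0]-f[...,1])[y-13:y+14,x-13:x+14]
    pt=np.array([xs+x-13,ys+y-13]).T.astype(float)
    X=np.array([atz(v,q,26,1)[:2] for q in pt]) if len(pt) else None
    if X is not None:
        e,vec=np.linalg.eigh(np.cov(X.T));d=vec[:,1]*np.sign(vec[0,1]);k=(X-X.mean(0))@d
        print(p,len(pt),"mean",X.mean(0).round(1),"ang",np.arctan2(d[1],d[0]).round(3),"len",k.min().round(1),k.max().round(1),np.sqrt(e).round(2))
for w in((-15,15,0),(15,15,0),(-15,15,34),(15,15,34),(-12,-12,126),(12,-12,126)):
    print(w,ic(proj(v,(563.6+w[0],-65.2+w[1],85.7+w[2]),1)))
tiles=[cv2.resize(v["frame"][int(c(p)[1])-14:int(c(p)[1])+15,int(c(p)[0])-14:int(c(p)[0])+15,::-1],(300,300),interpolation=cv2.INTER_CUBIC) for p in P]
cv2.imwrite("pics/heads.png",np.vstack([np.hstack(tiles[:2]),np.hstack([tiles[3],tiles[2]])]))
E
```

```text
flange [560.56760277  10.17000344] [-1.35911317  1.34543613 -0.70242894  0.79896392]
12 [[526.7, 39.3], [589.2, 43.5], [593.8, -18.5], [531.3, -23.1]] [560.26815773  10.29757637] yaw [0.067, 0.073] 88.58890491725815
16 [[527.2, 39.0], [588.9, 43.1], [593.4, -18.0], [531.8, -22.5]] [560.31068027  10.39497512] yaw [0.067, 0.073] 87.4117872694889
(336, 74) 8 mean [529.8  39. ] ang -0.036 len -1.8 1.7 [0.46 1.14]
(451, 66) 11 mean [591.8  43.2] ang -0.024 len -2.4 2.0 [0.46 1.46]
(458, 177) 17 mean [596.4 -18.6] ang 0.015 len -2.7 2.7 [0.71 1.55]
(346, 185) 17 mean [534.5 -23.2] ang -0.086 len -2.2 2.4 [0.74 1.52]
(-15, 15, 0) [369.5 269. ]
(15, 15, 0) [437.9 269. ]
(-15, 15, 34) [364.1 294.7]
(15, 15, 34) [443.4 294.7]
(-12, -12, 126) [355.5 518.9]
(12, -12, 126) [451.9 519. ]
```

View pics/heads.png

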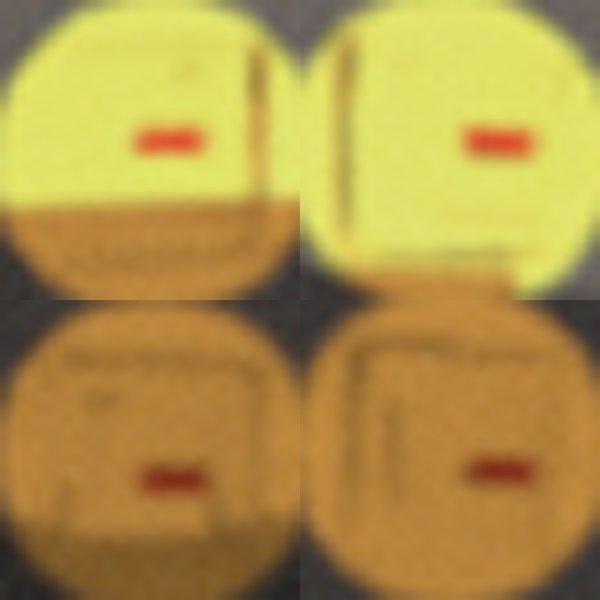

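Wrist view: flange centre (398,125), bolts at (336,74), (451,66), (458,177) and (346,185), socket front rim row 278. The red lines are all nearly horizontal, so the heads sit at about yaw 0 and wrench yaw 0 suits all four. I'll hover over bolt a and check.

```bash
echo '[[[40,9,0,0,0],[40,9,0,0,0],[31.5,7.5,0,0,0],[0,0,25,0,0],[0,0,22,0,0],[0,0,0,0,0],[0,0,0,0,0]]]' | python3 drive.py; python3 - <<'E'
from bench import robot, vision
import cv2,numpy as np
T=[]
for n,(x,y) in dict(wrist=(280,215),side=(276,215),scene=(270,215)).items():
    s=vision.snapshot(n); np.savez(f"{n}4.npz",**s)
    a,b=(100,75) if n=="wrist" else (50,75)
    T.append(cv2.resize(s["frame"][y-b:y+b,x-a:x+a,::-1],(4*2*a,600),interpolation=cv2.INTER_CUBIC) if n=="wrist" else cv2.resize(s["frame"][y-b:y+b,x-a:x+a,::-1],(400,600),interpolation=cv2.INTER_CUBIC))
cv2.imwrite("pics/w4.png",T[0]);cv2.imwrite("pics/ss4.png",np.hstack(T[1:]))
o=robot.observe();print(o["ee_pos"],o["force"],o["wrist_torque"])
E
```

```text
time: 5.68
ee_pos: [589.6, 45.3, 125.2]
orientation: [0.0, 0.707, 0.707, 0.0]
force: [0.9, 0.2, -3.1]
finger_gap: 0.276
finger_force: 40.0
[589.78426294  45.00292735 125.47510969] [ 0.43055836  0.19199111 -2.99026332] [ 0.0248114  -0.01256878  0.01223643]
```

View pics/w4.png

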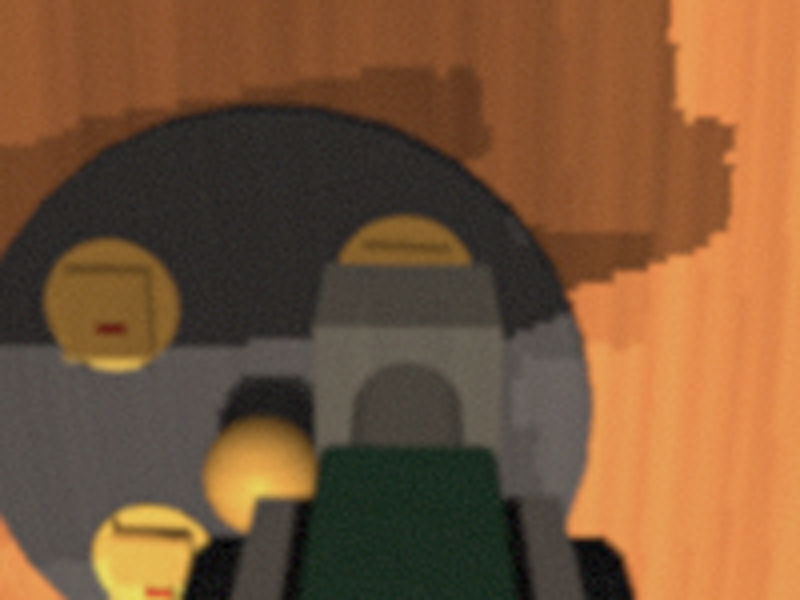

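View pics/ss4.png

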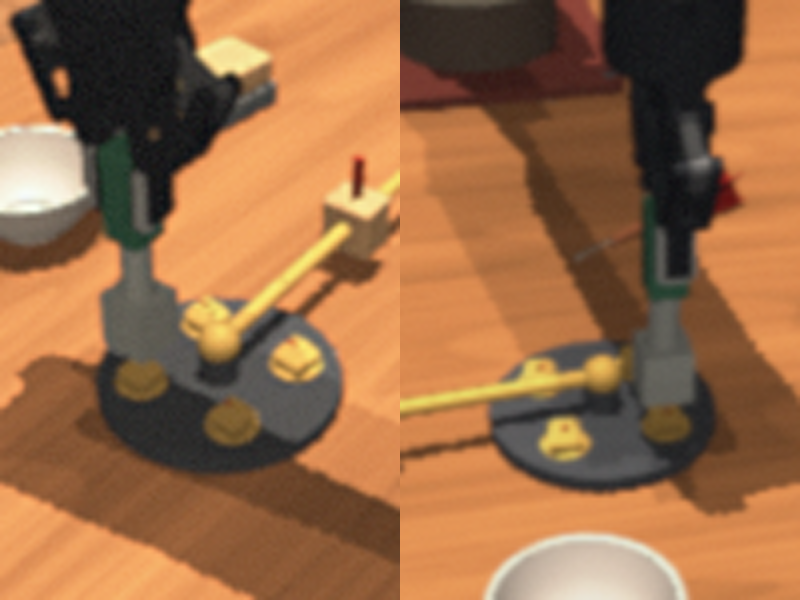

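```bash
python3 - <<'E'
from h import *
v=load("wrist4.npz");c=lambda p:(p[0]/4+180-.4,p[1]/4+140-.4);ic=lambda q:((np.array(q)+.4-[180,140])*4).round(0)
print("cam",-v["R"].T@v["t"])
for p in((362,245),(450,247)):print("head a +y face mid",atz(v,c(p),16.5,1))
for p in((65,268),(150,268),(152,320)):print("head b",atz(v,c(p),16.5,1))
print("disc a top",atz(v,c((405,215)),13,1),"disc b centre",atz(v,c((112,305)),13,1))
for z in(38,40):
  print("rim",[atz(v,c(p),z,1).round(1) for p in((327,265),(492,265))], "socket top",[atz(v,c(p),z+34,1).round(1) for p in((316,325),(502,325))])
print("grip bottom",[atz(v,c(p),110,1).round(1) for p in((330,448),(490,448))])
# expected pixel for scene/side of bolt a & socket
for n,o in(("side",(226,140)),("scene",(220,140))):
    s=load(n+"4.npz");q=lambda X:((proj(s,X,0)-o)*4).round(0)
    print(n,"post knob",q((560.3,10.2,46)),"heads",[q(X) for X in((589.2,43.3,26),(527,39.2,26),(531.5,-22.8,26),(593.6,-18.2,26))],"rim corners",[q((589.8+a,45+b,40)) for a,b in((15,15),(15,-15),(-15,15),(-15,-15))],"flange",q((560.3,10.2,12)))
E
```

```text
cam [589.40858251 128.12981383 267.22049916]
head a +y face mid [580.22691724  53.55803867  16.5       ]
head a +y face mid [597.92859012  53.11772453  16.5       ]
head b [518.50020519  48.92809623  16.5       ]
head b [536.63026031  48.83842171  16.5       ]
head b [536.31246245  37.51567194  16.5       ]
disc a top [588.87797422  58.84222623  13.        ] disc b centre [527.13338578  39.598658    13.        ]
rim [array([574.5,  56.1,  38. ]), array([605. ,  56.1,  38. ])] socket top [array([574.7,  56.7,  72. ]), array([604.5,  56.7,  72. ])]
rim [array([574.6,  56.7,  40. ]), array([604.9,  56.7,  40. ])] socket top [array([574.9,  57.5,  74. ]), array([604.3,  57.4,  74. ])]
grip bottom [array([579. ,  53.1, 110. ]), array([600.4,  53.1, 110. ])]
side post knob [219. 321.] heads [array([141., 358.]), array([232., 402.]), array([297., 341.]), array([207., 301.])] rim corners [array([ 98., 342.]), array([135., 315.]), array([138., 365.]), array([176., 337.])] flange [220. 369.]
scene post knob [197. 356.] heads [array([260., 405.]), array([233., 347.]), array([136., 362.]), array([160., 422.])] rim corners [array([294., 398.]), array([244., 405.]), array([283., 369.]), array([234., 375.])] flange [197. 402.]
```

The wrist view shows bolt a's washer and +y face at row 246, just beyond the socket rim at row 265. The side and scene views show the socket above bolt a, offset by about 1–3 mm. I'll correct by +2.2 in y and −1 in x, then lower gently.

```bash
cat > st.py <<'E'
from bench import robot, vision
import numpy as np
o=robot.observe();q=o["orientation"]
print("t",round(o["time"],2),"p",o["ee_pos"].round(1),"F",o["force"].round(1),"M",o["wrist_torque"].round(2),"th",round(float(2*np.arctan2(q[1],q[2])-np.pi/2),3),"q7",o["q"][6].round(2),"gap",round(o["finger_gap"],3))
E
echo '[[[2.2,-1,6,0,0],[0,0,6,0,0],[0,0,3,0,0],[0,0,0,0,0]]]' | python3 drive.py; python3 st.py;  echo '[[[0,0,3,0,0],[0,0,2,0,0],[0,0,0,0,0]]]' | python3 drive.py;python3 st.py
```

```text
time: 6.32
ee_pos: [587.9, 47.0, 108.9]
orientation: [-0.0, 0.707, 0.707, -0.0]
force: [0.9, 0.2, -3.3]
finger_gap: 0.277
finger_force: 40.0
t 6.33 p [587.9  47.  108.9] F [ 0.9  0.2 -3.3] M [ 0.02  0.01 -0.03] th 0.0 q7 -0.16 gap 0.277
time: 6.7
ee_pos: [588.3, 47.1, 104.3]
orientation: [0.0, 0.707, 0.707, 0.0]
force: [0.8, -0.6, -4.2]
finger_gap: 0.275
finger_force: 40.1
t 6.7 p [588.3  47.1 104.3] F [ 0.8 -0.6 -4.2] M [-0.   -0.17 -0.03] th 0.0 q7 -0.16 gap 0.275
```

```bash
echo '[[[0,0,2,0,0],[0,0,2,0,0],[0,0,0,0,0]]]' | python3 drive.py; python3 st.py;  echo '[[[0,0,2,0,0],[0,0,0,0,0]]]' | python3 drive.py;python3 st.py
```

```text
time: 7.08
ee_pos: [588.2, 47.1, 100.2]
orientation: [0.0, 0.707, 0.707, 0.0]
force: [0.7, 0.1, -4.1]
finger_gap: 0.274
finger_force: 40.1
t 7.08 p [588.2  47.1 100.2] F [ 0.7  0.1 -4.1] M [ 0.04 -0.4   0.  ] th 0.0 q7 -0.16 gap 0.274
time: 7.32
ee_pos: [588.2, 47.1, 98.2]
orientation: [0.0, 0.707, 0.707, 0.0]
force: [1.7, 0.6, -4.7]
finger_gap: 0.279
finger_force: 40.0
t 7.33 p [588.2  47.1  98.2] F [ 1.7  0.6 -4.7] M [ 0.04 -0.48  0.03] th 0.0 q7 -0.16 gap 0.279
```

```bash
echo '[[[0,1,1.5,0,0],[0,0,1.5,0,0],[0,0,0,0,0]]]' | python3 drive.py; python3 st.py;  echo '[[[0,0,1,0,0],[0,0,0,0,0]]]' | python3 drive.py;python3 st.py
```

```text
time: 7.7
ee_pos: [589.0, 47.0, 97.3]
orientation: [-0.0, 0.707, 0.707, -0.0]
force: [-6.9, 0.5, 16.2]
finger_gap: 0.278
finger_force: 42.6
t 7.7 p [589.   47.   97.3] F [-6.9  0.5 16.2] M [-0.27  2.16  0.02] th 0.0 q7 -0.16 gap 0.278
time: 7.95
ee_pos: [589.3, 47.0, 97.3]
orientation: [0.0, 0.707, 0.707, 0.0]
force: [-8.6, -0.7, 23.1]
finger_gap: 0.278
finger_force: 43.4
t 7.95 p [589.3  47.   97.3] F [-8.6 -0.7 23.1] M [-0.33  2.87  0.04] th 0.0 q7 -0.16 gap 0.278
```

Fully seated: the rim met the flange at TCP z 97.3, as predicted. I'll relieve the press and start turning.

```bash
echo '[[[0,-0.7,-2.5,0,0],[0,0,0,0.06,0],[0,0,0,0,0]]]' | python3 drive.py; python3 st.py;  echo '[[[0,0,0,0.06,0],[0,0,0,0.06,0],[0,0,0,0,0]]]' | python3 drive.py;python3 st.py; echo '[[[0,0,0,0.06,0],[0,0,0,0.06,0],[0,0,0,0,0]]]' | python3 drive.py;python3 st.py
```

```text
time: 8.32
ee_pos: [588.7, 47.2, 97.3]
orientation: [0.0, 0.728, 0.686, 0.0]
force: [-1.4, 0.9, 5.1]
finger_gap: 0.276
finger_force: 40.8
t 8.32 p [588.7  47.2  97.3] F [-1.4  0.9  5.1] M [ 0.01  0.33 -0.  ] th 0.06 q7 -0.21 gap 0.276
time: 8.7
ee_pos: [589.4, 47.3, 97.4]
orientation: [0.001, 0.767, 0.641, 0.001]
force: [3.2, -0.4, 1.5]
finger_gap: 0.281
finger_force: 40.5
t 8.7 p [589.4  47.3  97.4] F [ 3.2 -0.4  1.5] M [ 0.16 -0.78  0.06] th 0.178 q7 -0.33 gap 0.281
time: 9.07
ee_pos: [589.5, 47.3, 97.3]
orientation: [0.001, 0.804, 0.594, 0.001]
force: [4.9, 0.0, 1.9]
finger_gap: 0.275
finger_force: 40.4
t 9.07 p [589.5  47.3  97.3] F [4.9 0.  1.9] M [ 0.19 -1.38  0.16] th 0.298 q7 -0.44 gap 0.275
```

```bash
echo '[[[0,0.9,0,0.1,0],[0,0.35,0,0.1,0],[0,0,0,0,0]]]' | python3 drive.py; python3 st.py;  echo '[[[0,0.35,0,0.1,0],[0,0.35,0,0.09,0],[0,0,0,0,0]]]' | python3 drive.py;python3 st.py
```

```text
time: 9.45
ee_pos: [590.2, 46.9, 97.3]
orientation: [0.0, 0.859, 0.511, 0.001]
force: [2.3, 0.8, 4.5]
finger_gap: 0.275
finger_force: 40.9
t 9.45 p [590.2  46.9  97.3] F [2.3 0.8 4.5] M [ 0.22 -0.86  0.04] th 0.497 q7 -0.63 gap 0.275
time: 9.82
ee_pos: [590.6, 46.5, 97.3]
orientation: [0.0, 0.904, 0.428, 0.0]
force: [2.1, -0.2, 5.4]
finger_gap: 0.278
finger_force: 41.0
t 9.82 p [590.6  46.5  97.3] F [ 2.1 -0.2  5.4] M [ 0.27 -0.67  0.09] th 0.687 q7 -0.81 gap 0.278
```

```bash
echo '[[[0,0,0,-0.1,0],[0,0,-20,0,0],[0,0,-25,-0.15,0],[0,0,0,-0.15,0],[0,0,0,-0.15,0],[0,0,0,-0.137,0],[-33,-30,0,0,0],[-33,-30,0,0,0],[0,0,0,0,0],[0,0,0,0,0]]]' | python3 drive.py; python3 st.py; cat > look.py <<'E'
# look.py idx : snapshot wrist, print red-line mean/angle at z=26 for each visible head
import sys
from h import *
from bench import robot, vision
v=vision.snapshot("wrist");np.savez(f"wrist{sys.argv[1]}.npz",**v)
o=robot.observe();print("p",o["ee_pos"].round(1))
f=v["frame"].astype(int)
for n,H in dict(a=(589.1,43.6),b=(527,39.3),c=(531.5,-22.8),d=(593.5,-18.5)).items():
    u=proj(v,(*H,26),1);x,y=map(int,u)
    if not(15<x<545 and 15<y<405): continue
    A=f[y-15:y+15,x-15:x+15];m=(A[...,0]>A[...,1]*1.75)&(A[...,2]<A[...,0]*.6)
    l=cv2.connectedComponentsWithStats(m.astype(np.uint8));
    if l[0]<2: print(n,"none");continue
    i=1+np.argmax(l[2][1:,4]);ys,xs=np.nonzero(l[1]==i)
    X=np.array([atz(v,(a+x-15,b+y-15),26,1)[:2] for a,b in zip(xs,ys)])
    if len(X)<4: print(n,len(X));continue
    e,V=np.linalg.eigh(np.cov(X.T));d=V[:,1]
    print(n,len(X),X.mean(0).round(1),"cw",round(float(-np.arctan(d[1]/d[0])),3),np.sqrt(e).round(2))
E
python3 look.py 5
```

```text
time: 11.08
ee_pos: [529.2, -19.3, 141.1]
orientation: [-0.001, 0.707, 0.707, -0.001]
force: [0.1, 0.3, -3.4]
finger_gap: 0.28
finger_force: 41.6
t 11.07 p [529.2 -19.3 141.1] F [ 0.1  0.3 -3.4] M [ 0.03 -0.03 -0.02] th 0.001 q7 -0.04 gap 0.28
p [529.7 -18.8 141.2]
a 14 [591.4  42. ] cw 0.59 [0.55 1.58]
b 13 [529.8  39.1] cw 0.04 [0.41 1.55]
c none
d 10 [596.2 -18.6] cw 0.072 [0.41 1.67]
```

```bash
echo '[[[-0.5,1,15,0.05,0],[0,0,14,0,0],[0,0,3,0,0],[0,0,3,0,0],[0,0,0,0,0]]]' | python3 drive.py; python3 st.py; echo '[[[0,0,2.5,0,0],[0,0,2.5,0,0],[0,0,0,0,0]]]' | python3 drive.py;python3 st.py
```

```text
time: 11.75
ee_pos: [531.1, -20.0, 106.9]
orientation: [0.0, 0.725, 0.688, 0.0]
force: [0.4, -0.1, -2.8]
finger_gap: 0.277
finger_force: 41.5
t 11.75 p [531.1 -20.  106.9] F [ 0.4 -0.1 -2.8] M [-0.01  0.03  0.01] th 0.053 q7 -0.09 gap 0.277
time: 12.12
ee_pos: [531.0, -20.1, 101.7]
orientation: [0.0, 0.726, 0.688, -0.0]
force: [0.1, -0.3, -4.7]
finger_gap: 0.27
finger_force: 41.6
t 12.12 p [531.  -20.1 101.7] F [ 0.1 -0.3 -4.7] M [-0.   -0.05  0.04] th 0.053 q7 -0.09 gap 0.27
```

```bash
echo '[[[0,0,2.5,0,0],[0,0,2,0,0],[0,0,0,0,0]]]' | python3 drive.py; python3 st.py; echo '[[[0,0.4,0,0.12,0],[0,0.4,0,0.12,0],[0,0,0,0,0]]]' | python3 drive.py;python3 st.py; echo '[[[0,0.4,0,0.14,0],[0,0.5,0,0.14,0],[0,0.5,0,0.14,0],[0,0,0,0,0]]]' | python3 drive.py;python3 st.py
```

```text
time: 12.5
ee_pos: [531.0, -20.0, 97.3]
orientation: [-0.0, 0.726, 0.688, 0.0]
force: [0.1, 0.6, -3.5]
finger_gap: 0.276
finger_force: 41.8
t 12.5 p [531.  -20.   97.3] F [ 0.1  0.6 -3.5] M [ 0.04 -0.08  0.02] th 0.053 q7 -0.09 gap 0.276
time: 12.88
ee_pos: [532.3, -20.0, 97.5]
orientation: [0.0, 0.802, 0.597, 0.0]
force: [1.3, -0.8, -4.1]
finger_gap: 0.272
finger_force: 41.6
t 12.88 p [532.3 -20.   97.5] F [ 1.3 -0.8 -4.1] M [-0.01 -0.61  0.02] th 0.292 q7 -0.32 gap 0.272
time: 13.38
ee_pos: [533.2, -20.5, 97.4]
orientation: [0.0, 0.909, 0.417, 0.0]
force: [0.9, 0.6, -1.9]
finger_gap: 0.278
finger_force: 41.8
t 13.38 p [533.2 -20.5  97.4] F [ 0.9  0.6 -1.9] M [ 0.15 -0.22  0.02] th 0.71 q7 -0.73 gap 0.278
```

```bash
echo '[[[0,0,0,-0.1,0],[0,0,-15,0,0],[0,0,-15,-0.17,0],[0,0,0,-0.17,0],[0,0,0,-0.17,0],[0,0,0,-0.1,0],[31,-3.3,0,0,0],[31.7,-3.3,0,0,0],[0,0,0,0,0],[0,0,0,0,0]]]' | python3 drive.py; python3 st.py; python3 look.py 6
```

```text
time: 14.62
ee_pos: [526.7, 41.4, 127.9]
orientation: [0.0, 0.708, 0.706, -0.0]
force: [0.2, -0.4, -4.1]
finger_gap: 0.272
finger_force: 41.6
t 14.62 p [526.7  41.4 127.9] F [ 0.2 -0.4 -4.1] M [-0.05 -0.01 -0.04] th 0.003 q7 -0.17 gap 0.272
p [526.8  41.  127.8]
a 13 [590.9  42.6] cw 0.577 [0.5  1.59]
b none
c none
d 8 [596.5 -18.6] cw 0.229 [0.47 1.35]
```

```bash
echo '[[[1,0,14,0.04,0],[0,0,3.5,0,0],[0,0,3.5,0,0],[0,0,3,0,0],[0,0,0,0,0]]]' | python3 drive.py; python3 st.py; echo '[[[0,0,2.5,0,0],[0,0,2.5,0,0],[0,0,1.5,0,0],[0,0,0,0,0]]]' | python3 drive.py;python3 st.py
```

```text
time: 15.3
ee_pos: [526.6, 42.9, 103.3]
orientation: [-0.0, 0.722, 0.692, -0.0]
force: [0.3, -0.2, -2.9]
finger_gap: 0.275
finger_force: 41.5
t 15.3 p [526.6  42.9 103.3] F [ 0.3 -0.2 -2.9] M [-0.   -0.07 -0.02] th 0.043 q7 -0.21 gap 0.275
time: 15.8
ee_pos: [526.7, 43.0, 97.3]
orientation: [-0.0, 0.722, 0.692, 0.0]
force: [-2.8, -1.2, 3.5]
finger_gap: 0.276
finger_force: 42.5
t 15.8 p [526.7  43.   97.3] F [-2.8 -1.2  3.5] M [-0.17  0.82 -0.07] th 0.043 q7 -0.21 gap 0.276
```

```bash
echo '[[[0,0.4,-0.5,0.125,0],[0,0.4,0,0.125,0],[0,0.4,0,0.13,0],[0,0.4,0,0.13,0],[0,0.4,0,0.135,0],[0,0,0,0,0]]]' | python3 drive.py;python3 st.py; echo '[[[0,0,0,-0.1,0],[0,0,-20,0,0],[0,0,-25,-0.17,0],[0,0,0,-0.17,0],[0,0,0,-0.17,0],[0,0,0,-0.08,0],[0,0,0,0,0]]]' | python3 drive.py;python3 st.py; python3 look.py 7
```

```text
time: 16.55
ee_pos: [528.6, 42.0, 97.3]
orientation: [0.0, 0.904, 0.428, -0.0]
force: [-1.0, -3.5, -0.8]
finger_gap: 0.276
finger_force: 42.0
t 16.55 p [528.6  42.   97.3] F [-1.  -3.5 -0.8] M [-0.75  0.13  0.03] th 0.687 q7 -0.83 gap 0.276
time: 17.42
ee_pos: [528.4, 42.6, 142.1]
orientation: [-0.0, 0.706, 0.709, 0.0]
force: [0.7, 0.1, -4.6]
finger_gap: 0.275
finger_force: 41.7
t 17.43 p [528.4  42.6 142.1] F [ 0.7  0.1 -4.6] M [-0.05 -0.01 -0.02] th -0.004 q7 -0.16 gap 0.275
p [528.5  42.6 142.1]
a 14 [590.9  42.4] cw 0.641 [0.56 1.74]
b none
c none
d 9 [596.1 -18.5] cw 0.144 [0.54 1.35]
```

```bash
echo '[[[-29,32,0,0.03,0],[-28.4,33.5,0,0.03,0],[0,0,0,0,0],[0,0,0,0,0]]]' | python3 drive.py;python3 look.py 8; python3 st.py
```

```text
time: 17.98
ee_pos: [592.9, -15.4, 141.8]
orientation: [-0.001, 0.727, 0.686, -0.0]
force: [0.2, -0.7, -3.2]
finger_gap: 0.279
finger_force: 42.2
p [592.8 -14.9 142. ]
a 14 [591.3  42.3] cw 0.533 [0.5  1.48]
b 14 [529.2  37.7] cw 0.545 [0.52 1.56]
c 10 [534.3 -24.2] cw 0.617 [0.51 1.44]
d none
t 18.02 p [592.8 -14.9 142. ] F [ 0.  -0.6 -3. ] M [ 0.02 -0.   -0.01] th 0.057 q7 -0.09 gap 0.275
```

Bolts a, b and c have all turned about 0.53. On to d.

```bash
echo '[[[0,0,15,0,0],[0,0,14,0,0],[0,0,3,0,0],[0,0,3,0,0],[0,0,3,0,0],[0,0,0,0,0]]]' | python3 drive.py; python3 st.py; echo '[[[0,0,2.5,0,0],[0,0,2.5,0,0],[0,0,1.3,0,0],[0,0,0,0,0]]]' | python3 drive.py;python3 st.py
```

```text
time: 18.77
ee_pos: [593.3, -15.9, 104.3]
orientation: [-0.0, 0.727, 0.686, -0.0]
force: [0.2, 0.6, -3.7]
finger_gap: 0.276
finger_force: 42.2
t 18.77 p [593.3 -15.9 104.3] F [ 0.2  0.6 -3.7] M [ 0.01 -0.02 -0.07] th 0.058 q7 -0.09 gap 0.276
time: 19.27
ee_pos: [593.2, -15.8, 97.9]
orientation: [-0.0, 0.727, 0.686, -0.0]
force: [0.0, 0.0, -2.4]
finger_gap: 0.279
finger_force: 42.2
t 19.27 p [593.2 -15.8  97.9] F [ 0.   0.  -2.4] M [ 0.02 -0.    0.04] th 0.058 q7 -0.09 gap 0.279
```

```bash
echo '[[[0,0.4,0,0.13,0],[0,0.4,0,0.13,0],[0,0.4,0,0.13,0],[0,0.4,0,0.13,0],[0,0.4,0,0.14,0],[0,0,0,0,0]]]' | python3 drive.py;python3 st.py; echo '[[[0,0,0,-0.11,0],[0,0,-20,0,0],[0,0,-10,0,0],[0,0,0,0,0]]]' | python3 drive.py; python3 st.py; cat > to.py <<'E'
import sys,numpy as np
from bench import robot, vision
from h import Ro
o=robot.observe();q=o["orientation"];T=Ro.from_quat([*q[1:],q[0]]).as_matrix()
print("tool move",(T.T@(np.array([float(a) for a in sys.argv[1:4]])-o["ee_pos"])).round(1))
E
python3 to.py 590.3 46.6 127
```

```text
time: 20.02
ee_pos: [595.3, -15.9, 98.2]
orientation: [-0.0, 0.91, 0.414, 0.0]
force: [0.0, 1.1, -3.3]
finger_gap: 0.274
finger_force: 42.3
t 20.02 p [595.3 -15.9  98.2] F [ 0.   1.1 -3.3] M [0.46 0.02 0.05] th 0.717 q7 -0.71 gap 0.274
time: 20.52
ee_pos: [595.7, -16.6, 128.8]
orientation: [0.0, 0.886, 0.463, 0.001]
force: [-0.1, -0.7, -3.9]
finger_gap: 0.273
finger_force: 42.3
t 20.52 p [595.7 -16.6 128.8] F [-0.1 -0.7 -3.9] M [-0.02 -0.   -0.02] th 0.607 q7 -0.61 gap 0.273
tool move [ 48.8 -40.5   1.8]
```

```bash
echo '[[[24.4,-20.3,0,-0.01,0],[24.4,-20.2,0,0,0],[0,0,0,0,0],[0,0,0,0,0]]]' | python3 drive.py; python3 st.py; python3 look.py 9; python3 to.py 590.3 46.6 97.3
```

```text
time: 21.02
ee_pos: [589.2, 46.1, 127.4]
orientation: [0.0, 0.884, 0.468, -0.0]
force: [0.4, -0.3, -3.5]
finger_gap: 0.273
finger_force: 42.2
t 21.02 p [589.2  46.1 127.4] F [ 0.4 -0.3 -3.5] M [-0.   -0.02  0.02] th 0.598 q7 -0.72 gap 0.273
p [589.3  45.5 127.5]
a none
b 17 [529.2  37.8] cw 0.554 [0.75 1.49]
c none
d 11 [595.6 -19.7] cw 0.691 [0.5  1.47]
tool move [ 1.5  0.2 30.2]
```

```bash
echo '[[[1.2,0.2,14,0,0],[0,0,3.5,0,0],[0,0,3.5,0,0],[0,0,3,0,0],[0,0,0,0,0]]]' | python3 drive.py; python3 st.py; echo '[[[0,0,2.5,0,0],[0,0,2.5,0,0],[0,0,1,0,0],[0,0,0,0,0]]]' | python3 drive.py;python3 st.py
```

```text
time: 21.7
ee_pos: [590.2, 47.4, 103.8]
orientation: [0.0, 0.884, 0.467, -0.0]
force: [-0.4, -0.5, -3.7]
finger_gap: 0.278
finger_force: 42.2
t 21.7 p [590.2  47.4 103.8] F [-0.4 -0.5 -3.7] M [-0.23  0.1   0.04] th 0.598 q7 -0.72 gap 0.278
time: 22.2
ee_pos: [590.2, 47.4, 97.9]
orientation: [0.0, 0.884, 0.467, -0.0]
force: [-0.5, -1.0, -3.9]
finger_gap: 0.275
finger_force: 42.1
t 22.2 p [590.2  47.4  97.9] F [-0.5 -1.  -3.9] M [-0.56  0.04  0.  ] th 0.598 q7 -0.72 gap 0.275
```

```bash
echo '[[[0,0.4,0,0.12,0],[0,0.3,0,0.1,0],[0,0.2,0,0.06,0],[0,0,0,0,0]]]' | python3 drive.py>/dev/null; python3 st.py; echo '[[[0,0.1,0,0.025,0],[0,0,0,0,0]]]' | python3 drive.py>/dev/null;python3 st.py;echo '[[[0,0.1,0,0.025,0],[0,0,0,0,0]]]' | python3 drive.py>/dev/null;python3 st.py
```

```text
t 22.7 p [590.9  46.5  98. ] F [-1.4 -2.9 -3.8] M [-1.07  0.21  0.15] th 0.878 q7 -0.98 gap 0.275
t 22.95 p [591.   46.5  98. ] F [-0.7 -4.  -4.4] M [-1.3   0.3   0.21] th 0.903 q7 -1.01 gap 0.277
t 23.2 p [591.   46.6  97.9] F [-1.2 -5.3 -3.1] M [-1.46  0.4   0.2 ] th 0.929 q7 -1.03 gap 0.278
```

```bash
echo '[[[0,0.1,0,0.025,0],[0,0,0,0,0]]]' | python3 drive.py>/dev/null; python3 st.py; echo '[[[0,0.1,0,0.02,0]]]' | python3 drive.py>/dev/null;python3 st.py
```

```text
t 23.45 p [591.1  46.5  98. ] F [-1.4 -5.7 -4. ] M [-1.44  0.34  0.2 ] th 0.954 q7 -1.05 gap 0.274
t 23.57 p [591.1  46.5  97.9] F [-0.4 -4.8 -3.6] M [-1.48  0.38  0.2 ] th 0.974 q7 -1.07 gap 0.278
```

```bash
echo '[[[-0.4,0.6,0,0.025,0]]]' | python3 drive.py>/dev/null; python3 st.py; echo '[[[0,0.1,0,0.02,0]]]' | python3 drive.py>/dev/null;python3 st.py; echo '[[[0,0.1,0,0.02,0]]]' | python3 drive.py>/dev/null;python3 st.py
```

```text
t 23.7 p [591.1  46.2  98. ] F [-0.8 -3.6 -4.3] M [-0.96  0.39  0.22] th 0.999 q7 -1.1 gap 0.279
t 23.82 p [591.2  46.2  97.9] F [-1.5 -3.  -3.5] M [-1.04  0.45  0.32] th 1.019 q7 -1.12 gap 0.273
t 23.95 p [591.2  46.1  98. ] F [-2.5 -2.9 -3.8] M [-0.88  0.58  0.39] th 1.039 q7 -1.13 gap 0.273
```

```bash
echo '[[[0,0.1,0,0.02,0]]]' | python3 drive.py>/dev/null; python3 st.py; echo '[[[0,0.1,0,0.02,0]]]' | python3 drive.py>/dev/null;python3 st.py
```

```text
t 24.07 p [591.3  46.1  98. ] F [-1.6 -3.2 -3.1] M [-0.78  0.62  0.52] th 1.059 q7 -1.15 gap 0.278
t 24.2 p [591.4  46.   98. ] F [-2.  -1.7 -4. ] M [-0.74  0.63  0.7 ] th 1.079 q7 -1.17 gap 0.275
```

Bolt a is solid (torque 0.70, still under 0.85). I'll back off now and go to c.

```bash
echo '[[[0,0,0,-0.16,0],[0,0,-20,0,0],[0,0,-25,-0.17,0],[0,0,0,-0.15,0],[0,0,0,0,0]]]' | python3 drive.py>/dev/null; python3 st.py; python3 to.py 533 -20.4 142
```

```text
t 24.82 p [592.   46.5 143.5] F [ 0.1 -0.  -4. ] M [-0.   0.1 -0. ] th 0.599 q7 -0.72 gap 0.276
tool move [-88.6 -11.    1.3]
```

```bash
echo '[[[-30,-3.7,0,0,0],[-35,-4.3,0,0,0],[-23.6,-3,0,0,0],[0,0,0,0,0],[0,0,0,0,0]]]' | python3 drive.py>/dev/null; python3 st.py; python3 look.py 10; python3 to.py 533 -20.4 97.5
```

```text
t 25.45 p [533.  -20.5 143.2] F [ 0.8  0.3 -2.9] M [-0.04  0.02  0.04] th 0.599 q7 -0.62 gap 0.274
p [533.1 -20.3 143.1]
a 10 [590.5  41.6] cw 0.82 [0.39 1.63]
b 15 [529.1  37.6] cw 0.501 [0.48 1.78]
c none
d 15 [595.8 -19.7] cw 0.532 [0.52 1.73]
tool move [-0.2 -0.1 45.6]
```

```bash
echo '[[[0,0,15,0,0],[0,0,15,0,0],[0,0,3,0,0],[0,0,3,0,0],[0,0,3,0,0],[0,0,0,0,0]]]' | python3 drive.py>/dev/null; python3 st.py; echo '[[[0,0,2.5,0,0],[0,0,2.5,0,0],[0,0,1,0,0],[0,0,0,0,0]]]' | python3 drive.py>/dev/null;python3 st.py
```

```text
t 26.25 p [532.7 -21.2 104.1] F [ 0.8  0.7 -4.9] M [ 0.16 -0.21 -0.03] th 0.598 q7 -0.61 gap 0.274
t 26.75 p [532.6 -21.3  98. ] F [ 1.5  0.5 -4.8] M [ 0.37 -0.37 -0.01] th 0.598 q7 -0.61 gap 0.278
```

```bash
echo '[[[0,0.5,0,0.12,0],[0,0.4,0,0.1,0],[0,0.2,0,0.06,0],[0,0,0,0,0]]]' | python3 drive.py>/dev/null; python3 st.py; echo '[[[0,0.1,0,0.025,0],[0,0,0,0,0]]]' | python3 drive.py>/dev/null;python3 st.py;echo '[[[0,0.1,0,0.025,0]]]' | python3 drive.py>/dev/null;python3 st.py
```

```text
t 27.25 p [533.3 -21.2  98. ] F [ 0.9  3.8 -3.7] M [ 1.3  -0.18  0.04] th 0.877 q7 -0.88 gap 0.277
t 27.5 p [533.3 -21.4  98. ] F [ 1.1  5.8 -3.6] M [ 1.66 -0.05  0.21] th 0.903 q7 -0.9 gap 0.277
t 27.62 p [533.4 -21.4  98. ] F [ 0.5  5.2 -3. ] M [ 1.73 -0.04  0.21] th 0.928 q7 -0.93 gap 0.279
```

```bash
echo '[[[0,0.1,0,0.025,0]]]' | python3 drive.py>/dev/null; python3 st.py; echo '[[[0,0.1,0,0.025,0]]]' | python3 drive.py>/dev/null;python3 st.py
```

```text
t 27.75 p [533.4 -21.5  98. ] F [-0.5  5.  -3.4] M [ 1.7  -0.04  0.2 ] th 0.953 q7 -0.95 gap 0.28
t 27.88 p [533.5 -21.5  98. ] F [-0.1  5.5 -4.4] M [1.78 0.01 0.23] th 0.978 q7 -0.98 gap 0.279
```

```bash
echo 'import sys; sys.exit(o["wrist_torque"][2]>0.4)'>>st.py
echo '[[[0.4,-0.6,0,0.02,0]]]' | python3 drive.py>/dev/null; python3 st.py && echo '[[[0,0.1,0,0.02,0]]]' | python3 drive.py>/dev/null && python3 st.py && echo '[[[0,0.1,0,0.02,0]]]' | python3 drive.py>/dev/null && python3 st.py && echo '[[[0,0.1,0,0.02,0]]]' | python3 drive.py>/dev/null && python3 st.py && echo '[[[0,0.1,0,0.02,0]]]' | python3 drive.py>/dev/null && python3 st.py && echo '[[[0,0.1,0,0.02,0]]]' | python3 drive.py>/dev/null && python3 st.py && echo '[[[0,0.1,0,0.02,0]]]' | python3 drive.py>/dev/null && python3 st.py
```

```text
t 28.0 p [533.5 -21.3  98. ] F [ 0.3  2.8 -3.5] M [ 1.07 -0.14  0.22] th 0.998 q7 -1.0 gap 0.279False
```

```bash
sed -i 's/sys.exit(\(.*\))$/sys.exit(int(\1))/' st.py
echo '[[[0,0.1,0,0.02,0]]]' | python3 drive.py>/dev/null; python3 st.py && echo '[[[0,0.1,0,0.02,0]]]' | python3 drive.py>/dev/null && python3 st.py && echo '[[[0,0.1,0,0.02,0]]]' | python3 drive.py>/dev/null && python3 st.py && echo '[[[0,0.1,0,0.02,0]]]' | python3 drive.py>/dev/null && python3 st.py && echo '[[[0,0.1,0,0.02,0]]]' | python3 drive.py>/dev/null && python3 st.py && echo '[[[0,0.1,0,0.02,0]]]' | python3 drive.py>/dev/null && python3 st.py && echo '[[[0,0.1,0,0.02,0]]]' | python3 drive.py>/dev/null && python3 st.py
```

```text
t 28.12 p [533.5 -21.4  98. ] F [-1.4  5.2 -3.7] M [ 1.46 -0.02  0.19] th 1.019 q7 -1.02 gap 0.276
t 28.25 p [533.6 -21.5  98. ] F [-1.2  5.9 -2.4] M [1.69 0.06 0.23] th 1.039 q7 -1.04 gap 0.28
t 28.38 p [533.6 -21.6  98. ] F [-0.6  4.9 -2.7] M [1.64 0.09 0.22] th 1.059 q7 -1.05 gap 0.276
t 28.5 p [533.7 -21.6  98. ] F [-0.3  7.2 -2.8] M [1.69 0.1  0.18] th 1.079 q7 -1.07 gap 0.271
t 28.62 p [533.7 -21.7  98. ] F [-0.7  6.3 -3.4] M [1.75 0.13 0.22] th 1.099 q7 -1.09 gap 0.275
t 28.75 p [533.7 -21.7  98. ] F [ 0.1  5.2 -3.1] M [1.75 0.12 0.17] th 1.119 q7 -1.11 gap 0.276
t 28.88 p [533.8 -21.8  98. ] F [-0.8  5.7 -2.9] M [1.79 0.17 0.23] th 1.139 q7 -1.13 gap 0.272
```

```bash

echo '[[[0.3,-0.5,0,0.02,0]]]' | python3 drive.py>/dev/null; python3 st.py && echo '[[[0,0,0,0.02,0]]]' | python3 drive.py>/dev/null && python3 st.py && echo '[[[0,0,0,0.02,0]]]' | python3 drive.py>/dev/null && python3 st.py && echo '[[[0,0,0,0.02,0]]]' | python3 drive.py>/dev/null && python3 st.py && echo '[[[0,0,0,0.02,0]]]' | python3 drive.py>/dev/null && python3 st.py && echo '[[[0,0,0,0.02,0]]]' | python3 drive.py>/dev/null && python3 st.py && echo '[[[0,0,0,0.02,0]]]' | python3 drive.py>/dev/null && python3 st.py
```

```text
t 29.0 p [533.8 -21.6  98. ] F [-0.2  3.4 -2.7] M [1.23 0.2  0.26] th 1.159 q7 -1.15 gap 0.276
t 29.12 p [533.8 -21.7  98. ] F [-1.   4.1 -2.5] M [1.38 0.25 0.25] th 1.179 q7 -1.17 gap 0.276
t 29.25 p [533.9 -21.7  98. ] F [-0.5  5.1 -2.6] M [1.38 0.26 0.25] th 1.199 q7 -1.19 gap 0.276
t 29.38 p [533.9 -21.7  98. ] F [-0.5  4.7 -1.4] M [1.4  0.31 0.3 ] th 1.219 q7 -1.21 gap 0.28
t 29.5 p [533.9 -21.7  98. ] F [-1.4  4.7 -3.5] M [1.33 0.22 0.35] th 1.239 q7 -1.23 gap 0.274
t 29.62 p [534.  -21.8  98. ] F [-1.6  3.9 -1.8] M [1.27 0.3  0.35] th 1.259 q7 -1.25 gap 0.274
t 29.75 p [533.9 -21.8  98. ] F [-1.4  4.4 -2.5] M [1.19 0.32 0.59] th 1.279 q7 -1.27 gap 0.278
```

```bash
echo '[[[0,0,0,-0.16,0],[0,0,-15,0,0],[0,0,-15,-0.18,0],[0,0,0,-0.18,0],[0,0,0,-0.18,0],[0,0,0,0,0]]]' | python3 drive.py>/dev/null; python3 st.py; python3 to.py 528.4 41.7 127
```

```text
t 30.5 p [534.3 -22.8 128.9] F [-0.4 -0.5 -3.2] M [ 0.04 -0.02 -0.04] th 0.584 q7 -0.59 gap 0.28
tool move [ 50.6 -40.5   1.9]
```

```bash
echo '[[[25,-20,0,0,0],[25.6,-20.5,0,0,0],[0,0,0,0,0],[0,0,0,0,0]]]' | python3 drive.py>/dev/null; python3 st.py; python3 look.py 11; python3 to.py 528.4 41.7 97.5
```

```text
t 31.0 p [527.9  41.9 128.3] F [-0.1 -0.7 -3.5] M [0.   0.02 0.07] th 0.583 q7 -0.73 gap 0.275
p [527.9  41.6 128.3]
a 13 [590.7  41.7] cw 0.834 [0.44 1.63]
b none
c 15 [532.7 -26.3] cw 1.394 [0.78 1.56]
d 9 [596.  -19.6] cw 0.533 [0.47 1.25]
tool move [ 0.4  0.3 30.8]
```

```bash
echo '[[[0.3,0.3,15,0,0],[0,0,3,0,0],[0,0,3,0,0],[0,0,3,0,0],[0,0,0,0,0]]]' | python3 drive.py>/dev/null; python3 st.py; echo '[[[0,0,2.5,0,0],[0,0,2.5,0,0],[0,0,1.3,0,0],[0,0,0,0,0]]]' | python3 drive.py>/dev/null;python3 st.py
```

```text
t 31.68 p [528.1  42.8 103.9] F [-0.2 -0.4 -3.2] M [-0.04  0.09  0.01] th 0.578 q7 -0.72 gap 0.276
t 32.17 p [528.1  42.8  97.6] F [-0.3 -0.3 -3.8] M [-0.15  0.01  0.01] th 0.578 q7 -0.72 gap 0.281
```

```bash
echo '[[[0,0.5,0,0.12,0],[0,0.4,0,0.12,0],[0,0.2,0,0.06,0],[0,0,0,0,0]]]' | python3 drive.py>/dev/null; python3 st.py && echo '[[[0,0.2,0,0.025,0]]]' | python3 drive.py>/dev/null&&python3 st.py && echo '[[[0,0.1,0,0.02,0]]]' | python3 drive.py>/dev/null && python3 st.py && echo '[[[0,0.1,0,0.02,0]]]' | python3 drive.py>/dev/null && python3 st.py && echo '[[[0,0.1,0,0.02,0]]]' | python3 drive.py>/dev/null && python3 st.py && echo '[[[0,0.1,0,0.02,0]]]' | python3 drive.py>/dev/null && python3 st.py && echo '[[[0,0.1,0,0.02,0]]]' | python3 drive.py>/dev/null && python3 st.py && echo '[[[0,0.1,0,0.02,0]]]' | python3 drive.py>/dev/null && python3 st.py
```

```text
t 32.67 p [528.9  41.7  97.7] F [-1.1 -3.  -4. ] M [-0.93  0.22  0.11] th 0.878 q7 -1.01 gap 0.277
t 32.8 p [529.   41.7  97.7] F [-0.4 -2.7 -2.5] M [-0.9   0.32  0.25] th 0.903 q7 -1.03 gap 0.272
t 32.92 p [529.   41.7  97.7] F [-2.3 -3.3 -3. ] M [-0.96  0.39  0.22] th 0.924 q7 -1.05 gap 0.278
t 33.05 p [529.1  41.7  97.7] F [-0.5 -3.8 -3.1] M [-1.09  0.5   0.2 ] th 0.944 q7 -1.07 gap 0.277
t 33.17 p [529.2  41.7  97.7] F [-1.  -3.2 -1.6] M [-1.14  0.52  0.18] th 0.964 q7 -1.09 gap 0.273
t 33.3 p [529.2  41.6  97.7] F [-1.9 -2.8 -2.6] M [-1.21  0.56  0.21] th 0.984 q7 -1.11 gap 0.277
t 33.42 p [529.3  41.6  97.7] F [-2.2 -3.  -2. ] M [-1.14  0.64  0.22] th 1.004 q7 -1.13 gap 0.277
t 33.55 p [529.3  41.5  97.7] F [-2.8 -4.2 -1.9] M [-1.11  0.69  0.31] th 1.024 q7 -1.15 gap 0.275
```

```bash
echo '[[[-0.4,0.2,0,0.02,0]]]' | python3 drive.py>/dev/null; python3 st.py && echo '[[[0,0,0,0.02,0]]]' | python3 drive.py>/dev/null&&python3 st.py && echo '[[[0,0.1,0,0.02,0]]]' | python3 drive.py>/dev/null && python3 st.py && echo '[[[0,0.1,0,0.02,0]]]' | python3 drive.py>/dev/null && python3 st.py && echo '[[[0,0.1,0,0.02,0]]]' | python3 drive.py>/dev/null && python3 st.py && echo '[[[0,0.1,0,0.02,0]]]' | python3 drive.py>/dev/null && python3 st.py && echo '[[[0,0.1,0,0.02,0]]]' | python3 drive.py>/dev/null && python3 st.py && echo '[[[0,0.1,0,0.02,0]]]' | python3 drive.py>/dev/null && python3 st.py
```

```text
t 33.67 p [529.2  41.4  97.7] F [-1.4 -2.4 -2.5] M [-0.81  0.51  0.21] th 1.044 q7 -1.17 gap 0.276
t 33.8 p [529.3  41.4  97.7] F [-1.1 -3.4 -2.9] M [-0.88  0.5   0.22] th 1.064 q7 -1.19 gap 0.273
t 33.92 p [529.3  41.3  97.7] F [-2.2 -2.2 -2.6] M [-0.85  0.55  0.21] th 1.084 q7 -1.21 gap 0.271
t 34.05 p [529.3  41.2  97.7] F [-1.8 -3.3 -3.6] M [-0.69  0.53  0.26] th 1.104 q7 -1.23 gap 0.271
t 34.17 p [529.3  41.1  97.7] F [-2.  -1.9 -3.7] M [-0.66  0.58  0.21] th 1.124 q7 -1.25 gap 0.274
t 34.3 p [529.3  41.1  97.7] F [-3.3 -1.2 -4. ] M [-0.52  0.67  0.25] th 1.144 q7 -1.27 gap 0.274
t 34.42 p [529.4  41.   97.7] F [-2.3 -1.2 -4. ] M [-0.41  0.73  0.2 ] th 1.164 q7 -1.28 gap 0.274
t 34.55 p [529.4  40.9  97.7] F [-2.5  0.4 -3.9] M [-0.34  0.75  0.22] th 1.184 q7 -1.3 gap 0.272
```

```bash
echo '[[[-0.3,0,0,0.02,0]]]' | python3 drive.py>/dev/null; python3 st.py && echo '[[[0,0,0,0.02,0]]]' | python3 drive.py>/dev/null&&python3 st.py && echo '[[[0,0,0,0.02,0]]]' | python3 drive.py>/dev/null && python3 st.py && echo '[[[0,0,0,0.02,0]]]' | python3 drive.py>/dev/null && python3 st.py && echo '[[[0,0,0,0.02,0]]]' | python3 drive.py>/dev/null && python3 st.py && echo '[[[0,0,0,0.02,0]]]' | python3 drive.py>/dev/null && python3 st.py && echo '[[[0,0,0,0.02,0]]]' | python3 drive.py>/dev/null && python3 st.py && echo '[[[0,0,0,0.02,0]]]' | python3 drive.py>/dev/null && python3 st.py
```

```text
t 34.67 p [529.3  40.8  97.7] F [-1.8 -0.7 -4.4] M [-0.2   0.48  0.29] th 1.204 q7 -1.32 gap 0.272
t 34.8 p [529.3  40.8  97.7] F [-1.7  0.3 -3.8] M [-0.15  0.45  0.21] th 1.224 q7 -1.34 gap 0.279
t 34.92 p [529.3  40.7  97.7] F [-1.3 -0.4 -4.2] M [-0.11  0.41  0.24] th 1.244 q7 -1.36 gap 0.28
t 35.05 p [529.3  40.7  97.7] F [-1.3 -0.  -5.1] M [-0.06  0.35  0.23] th 1.264 q7 -1.38 gap 0.276
t 35.17 p [529.3  40.6  97.7] F [-1.1  0.7 -3.8] M [-0.05  0.36  0.24] th 1.284 q7 -1.4 gap 0.278
t 35.3 p [529.3  40.6  97.7] F [-0.6 -0.9 -5.1] M [-0.13  0.34  0.37] th 1.304 q7 -1.42 gap 0.273
t 35.42 p [529.3  40.5  97.7] F [-1.4  0.1 -4.3] M [-0.16  0.27  0.51] th 1.324 q7 -1.44 gap 0.278
```

```bash
echo '[[[0,0,0,-0.16,0],[0,0,-22,0,0],[0,0,-23,-0.18,0],[0,0,0,-0.18,0],[0,0,0,-0.18,0],[0,0,0,-0.03,0],[0,0,0,0,0]]]' | python3 drive.py>/dev/null; python3 st.py; python3 to.py 595.0 -16.1 142
```

```text
t 36.3 p [529.4  40.5 142.8] F [-0.6 -0.  -3.9] M [-0.03 -0.02  0.05] th 0.597 q7 -0.73 gap 0.275
tool move [-9.9 86.1  0.8]
```

```bash
echo '[[[-3.3,30,0,0,0],[-3.3,30,0,0,0],[-3.3,26.1,0,0,0],[0,0,0,0,0],[0,0,0,0,0]]]' | python3 drive.py>/dev/null; python3 st.py; python3 look.py 12; python3 to.py 595.0 -16.1 97.6
```

```text
t 36.92 p [594.7 -15.3 142.4] F [-0.9  0.2 -3.3] M [-0.    0.02 -0.  ] th 0.595 q7 -0.6 gap 0.273
p [594.6 -14.9 142.5]
a 18 [590.7  41.7] cw 0.881 [0.64 1.62]
b 13 [528.3  36.4] cw 1.167 [0.59 1.58]
c 10 [533.  -25.2] cw 1.198 [0.59 1.4 ]
d none
tool move [-0.7  1.  44.9]
```

```bash
echo '[[[0,0.5,15,0,0],[0,0,15,0,0],[0,0,3,0,0],[0,0,3,0,0],[0,0,3,0,0],[0,0,0,0,0]]]' | python3 drive.py>/dev/null; python3 st.py; echo '[[[0,0,2.5,0,0],[0,0,2,0,0],[0,0,1,0,0],[0,0,0,0,0]]]' | python3 drive.py>/dev/null;python3 st.py
```

```text
t 37.73 p [595.5 -16.1 103.7] F [ 0.   0.9 -3.9] M [-0.02  0.01  0.05] th 0.593 q7 -0.59 gap 0.273
t 38.23 p [595.5 -16.1  98.1] F [ 1.3  0.1 -4. ] M [ 0.06 -0.02  0.03] th 0.593 q7 -0.59 gap 0.275
```

```bash
echo '[[[0,0.3,0,0.12,0],[0,0.3,0,0.12,0],[0,0.2,0,0.04,0],[0,0,0,0,0]]]' | python3 drive.py>/dev/null; python3 st.py && echo '[[[0,0.1,0,0.02,0]]]' | python3 drive.py>/dev/null&&python3 st.py && echo '[[[0,0.1,0,0.02,0]]]' | python3 drive.py>/dev/null && python3 st.py && echo '[[[0,0.1,0,0.02,0]]]' | python3 drive.py>/dev/null && python3 st.py && echo '[[[0,0.1,0,0.02,0]]]' | python3 drive.py>/dev/null && python3 st.py && echo '[[[0,0.1,0,0.02,0]]]' | python3 drive.py>/dev/null && python3 st.py && echo '[[[0,0.1,0,0.02,0]]]' | python3 drive.py>/dev/null && python3 st.py && echo '[[[0,0.1,0,0.02,0]]]' | python3 drive.py>/dev/null && python3 st.py && echo '[[[0,0.1,0,0.02,0]]]' | python3 drive.py>/dev/null && python3 st.py
```

```text
t 38.73 p [595.8 -16.   98.1] F [-1.9  1.5 -3.4] M [0.48 0.53 0.14] th 0.872 q7 -0.85 gap 0.281
t 38.85 p [595.8 -16.1  98.1] F [-1.9  1.5 -3. ] M [0.71 0.71 0.17] th 0.893 q7 -0.87 gap 0.276
t 38.98 p [595.9 -16.2  98.1] F [-2.9  3.8 -2.5] M [0.9  0.88 0.22] th 0.914 q7 -0.89 gap 0.277
t 39.1 p [596.  -16.3  98.1] F [-3.6  3.2 -2. ] M [1.06 1.   0.25] th 0.934 q7 -0.91 gap 0.275
t 39.23 p [596.1 -16.4  98.1] F [-4.4  4.3 -1.9] M [1.17 1.1  0.17] th 0.954 q7 -0.93 gap 0.277
t 39.35 p [596.1 -16.4  98.1] F [-3.7  4.  -1.4] M [1.18 1.12 0.24] th 0.974 q7 -0.95 gap 0.271
t 39.48 p [596.1 -16.5  98.1] F [-3.8  4.6 -2.1] M [1.25 1.14 0.24] th 0.994 q7 -0.96 gap 0.276
t 39.6 p [596.1 -16.5  98.1] F [-5.   4.1 -2.2] M [1.22 1.17 0.22] th 1.014 q7 -0.98 gap 0.274
t 39.73 p [596.2 -16.5  98.1] F [-3.2  3.7 -2.2] M [1.32 1.18 0.2 ] th 1.034 q7 -1.0 gap 0.278
```

```bash
echo '[[[-0.2,-0.8,0,0.02,0]]]' | python3 drive.py>/dev/null; python3 st.py && echo '[[[0,0,0,0.02,0]]]' | python3 drive.py>/dev/null&&python3 st.py && echo '[[[0,0,0,0.02,0]]]' | python3 drive.py>/dev/null && python3 st.py && echo '[[[0,0,0,0.02,0]]]' | python3 drive.py>/dev/null && python3 st.py && echo '[[[0,0,0,0.02,0]]]' | python3 drive.py>/dev/null && python3 st.py && echo '[[[0,0,0,0.02,0]]]' | python3 drive.py>/dev/null && python3 st.py && echo '[[[0,0,0,0.02,0]]]' | python3 drive.py>/dev/null && python3 st.py && echo '[[[0,0,0,0.02,0]]]' | python3 drive.py>/dev/null && python3 st.py && echo '[[[0,0,0,0.02,0]]]' | python3 drive.py>/dev/null && python3 st.py
```

```text
t 39.85 p [595.9 -16.5  98.1] F [-1.5  2.1 -3.9] M [0.78 0.59 0.28] th 1.054 q7 -1.02 gap 0.279
t 39.98 p [596.  -16.5  98.1] F [-1.8  2.6 -3.2] M [0.93 0.74 0.24] th 1.074 q7 -1.04 gap 0.274
t 40.1 p [596.  -16.6  98.2] F [-1.7  3.4 -3.2] M [0.94 0.67 0.26] th 1.094 q7 -1.06 gap 0.277
t 40.23 p [596.  -16.6  98.2] F [-1.9  3.9 -3.1] M [0.92 0.66 0.36] th 1.114 q7 -1.08 gap 0.277
t 40.35 p [596.  -16.6  98.1] F [-2.4  2.1 -3.9] M [0.89 0.68 0.53] th 1.134 q7 -1.1 gap 0.276
```

```bash
echo '[[[0,0,0,-0.13,0],[0,0,-20,0,0],[0,0,-25,-0.16,0],[0,0,-10,-0.16,0],[0,0,0,-0.16,0],[0,0,0,-0.12,0],[0,0,0,0,0]]]' | python3 drive.py>/dev/null; python3 st.py; python3 to.py 558.5 293.4 152
```

```text
t 41.23 p [596.6 -17.8 153.6] F [-0.5 -0.7 -3.2] M [ 0.01 -0.04 -0.03] th 0.406 q7 -0.41 gap 0.274
tool move [ 270.9 -157.8    1.2]
```

```bash
echo '[[[25,-18,0,0,0],[35,-28,0,0,0],[40,-32,0,0,0],[40,-32,0,0,0],[35,-28,0,0,0],[25,-19.8,0,0,0],[0,0,0,0,0],[0,0,0,0,0]]]' | python3 drive.py>/dev/null; python3 st.py; python3 - <<'E'
from bench import robot, vision
import cv2,numpy as np
s=vision.snapshot("wrist"); np.savez("wrist13.npz",**s)
cv2.imwrite("pics/w13.png",cv2.resize(s["frame"][0:300,80:480,::-1],(800,600)))
E
```

```text
t 42.23 p [529.9 228.3 153.2] F [-0.  -0.2 -4.3] M [-0.03  0.01  0.05] th 0.406 q7 -0.89 gap 0.28
```

View pics/w13.png

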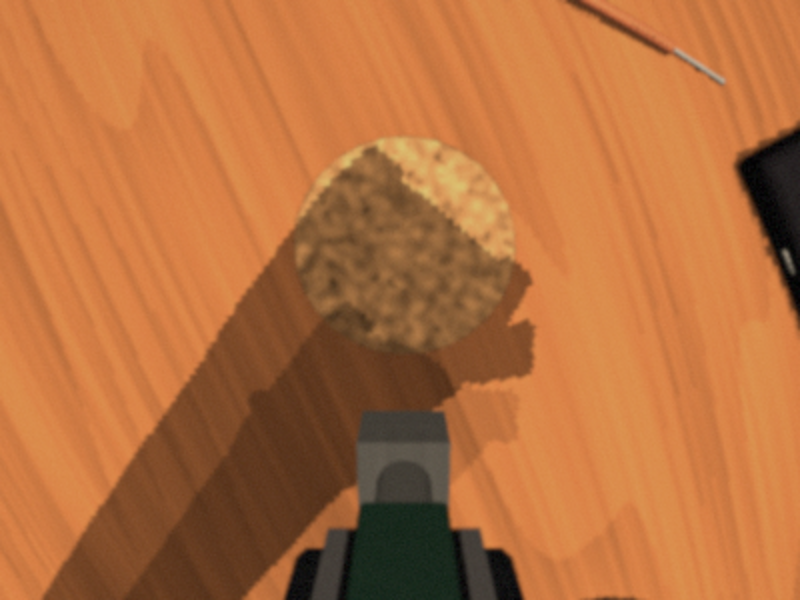

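The coaster is clear: columns 295–515, rows 137–352. The socket rim front is at row 411, columns 361–447.

```bash
python3 - <<'E'
from h import *
from bench import robot, vision
o=robot.observe();q=o["orientation"];T=Ro.from_quat([*q[1:],q[0]]).as_matrix()
v=load("wrist13.npz");c=lambda p:(p[0]/2+80-.25,p[1]/2-.25)
L,R,To,B=c((295,0))[0],c((515,0))[0],c((0,137))[1],c((0,352))[1]
def g(p):
    t=np.linspace(0,2*np.pi,300);q=np.array([proj(v,(p[0]+50*np.cos(a),p[1]+50*np.sin(a),4),1) for a in t])
    return [q[:,0].min()-L,q[:,0].max()-R,q[:,1].min()-To,q[:,1].max()-B]
r=least_squares(g,(557,290));print("coaster",r.x,r.fun)
f=np.mean([atz(v,c(p),67.9,1) for p in((361,411),(447,411))],0);s=f-T[:,0]*15
print("socket",s,"TCP",o["ee_pos"],"tool off",T.T@(s-o["ee_pos"]))
print("move",T.T@(np.array([*r.x,4])-s), "z to 89.3:",o["ee_pos"][2]-89.3)
E
```

```text
coaster [557.97803879 290.93299583] [-0.98250899  0.98594269 -1.37236906  1.46723178]
socket [528.99367745 225.14766345  67.90614734] TCP [530.00615699 227.82730763 153.24113355] tool off [-2.82664991e+00  6.14347144e-02  8.53362277e+01]
move [71.91097236  0.56593285 63.87715241] z to 89.3: 63.94113354614417
```

```bash
echo '[[[30,0.5,0,0,0],[30,0,0,0,0],[11.7,0,10,0,0],[0,0,25,0,0],[0,0,17,0,0],[0,0,5,0,0],[0,0,0,0,0],[0,0,0,0,0]]]' | python3 drive.py>/dev/null; python3 st.py; python3 to.py 558.8 293.4 89.3
```

```text
t 43.27 p [558.4 295.1  97.2] F [-0.6  0.2 -3.9] M [-0.02 -0.01 -0.  ] th 0.403 q7 -0.96 gap 0.272
tool move [-1.5  1.   7.9]
```

```bash
echo '[[[-1.5,1,2,0,0],[0,0,2.5,0,0],[0,0,1.5,0,0],[0,0,1,0,0],[0,0,0,0,0]]]' | python3 drive.py>/dev/null; python3 st.py; echo '[[[0,0,0.7,0,0],[0,0,0.7,0,0],[0,0,0,0,0]]]' | python3 drive.py>/dev/null;python3 st.py
```

```text
t 43.9 p [558.2 293.4  89.4] F [-1.1 -1.2 -1.4] M [-0.06  0.2  -0.04] th 0.403 q7 -0.96 gap 0.275
t 44.27 p [558.4 293.5  89.3] F [-4.1 -2.7  9.8] M [-0.53  1.27  0.09] th 0.403 q7 -0.96 gap 0.274
```

```bash
echo '[[[0,0,-0.8,0,0],[0,0,0,0,0.35],[0,0,0,0,0.45],[0,0,0,0,0.7],[0,0,0,0,1],[0,0,0,0,1],[0,0,0,0,1]]]' | python3 drive.py>/dev/null; python3 st.py; echo '[[[0,0,-15,0,1],[0,0,-30,0,1],[0,0,-35,0,1],[-35,0,-20,0,1],[0,0,0,0,1],[0,0,0,0,1]]]' | python3 drive.py>/dev/null; python3 st.py;python3 - <<'E'
from bench import robot, vision
import cv2,numpy as np
s=vision.snapshot("wrist");c=vision.snapshot("scene"); np.savez("wrist14.npz",**s)
a=cv2.resize(s["frame"][20:320,150:420,::-1],(500,556)); b=cv2.resize(c["frame"][140:290,350:430,::-1],(297,556))
cv2.imwrite("pics/w14.png",np.hstack([a,b]))
E
```

```text
t 45.15 p [558.2 293.2  88.6] F [-1.3 -0.1 -0.1] M [ 0.02 -0.    0.01] th 0.403 q7 -0.96 gap 1.001
t 45.9 p [544.5 261.4 189.3] F [-0.5  1.4 -0.2] M [-0.04 -0.02  0.  ] th 0.403 q7 -0.92 gap 1.003
```

View pics/w14.png

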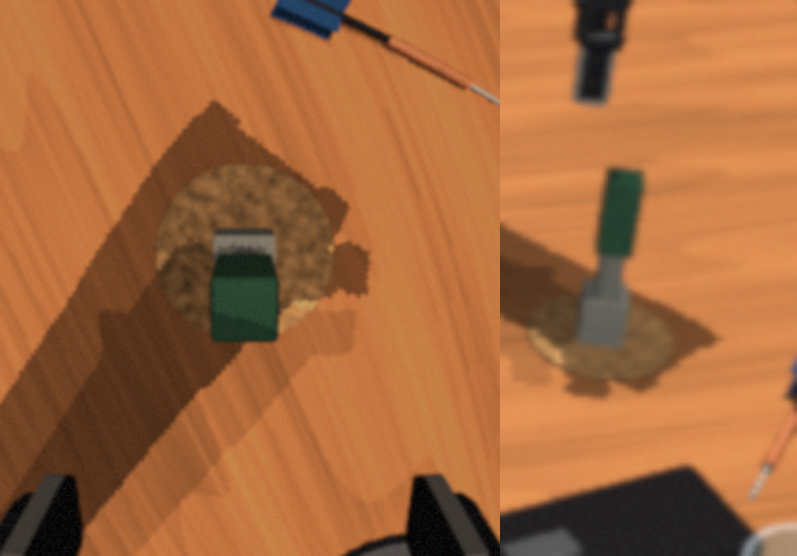

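The wrench stands upright, centred on the coaster to within about 3 mm (coaster columns 158–334, socket columns 215–277). Handing in.

```bash
python3 -c "
from bench import robot, vision
print(robot.hand_in())"
```

```text
the job is handed in; nothing more can be done
None
```

I tightened all four bolts crosswise (a, c, b, d) in two passes: about 30° each, then until each went solid at 0.5–0.7 N m, below the 0.85 N m insert limit. The wrench stands upright on its coaster, within about 3 mm of the middle. I handed the job in at about 46 s; no verdict came back.

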